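# Close the layout board with the straightedge and tip in the tiles

## Robot

A 6-joint arm with a two-finger parallel gripper is mounted at the origin on the work surface. World frame = base frame: x ahead of the robot, y to its left, z up, the work surface at z = 0. Lengths are in mm, angles in rad, forces in N, time in s.
With the tool pointing down it reaches from about 350 to 875 mm from the base axis. Payload 4.2 kg.
Tool frame: the origin (TCP) lies at the very end of the fingers, on their centre line; the grasp point (between the pads) lies 19 mm behind it; y points along the fingers, z is the direction in which the jaws open and shut, and the axes are right-handed (so a half turn about y gives the same grasp; the last joint's range is limited). The gripper opens to 85 mm and grips with 20 to 120 N. Pads are 22 mm wide; open, the fingers measure 114 mm over their backs; the gripper's body (76 mm by 85 mm) begins 54 mm behind the grasp point. The pads swing forward as they close: fully open they stand 13 mm farther back than shut.
Start: joints at [-0.901, 0.385, 0.008, 0, -1.194, -0.259], TCP at [249.602, -572.973, 193.712] pointing down, gripper open.
Joint ranges: [-3.14, 3.14], [-1.21, 2.06], [-1.07, 1.41], [-3.16, 2.05], [-2.99, -0.16], [-3.1, 3.1]. Speed limits (rad/s): [2.79, 2.79, 3.14, 3.14, 3.14, 3.14].

## Interface

Orientations are given as a unit quaternion [x, y, z, w].
In Python, from bench import arm gives the robot as it stands.
- The arm moves only by the shell command python3 -m creep 'ROWS'. ROWS is JSON, a list of rows, each an object with "delta_pos": the shift along the tool's x, y, z in mm, a list of three; "rot": the turn, a rotation vector about the tool's x, y, z in rad, a list of three; "jaw": the finger opening in mm, from 0 to 85.4. A call has exactly 10 rows; each row shifts and turns the commanded pose from where the row before left it, along the tool's axes as they then stand; what a row does not reach is not made up. A row lasts 1/12 s, in which the tool goes at most 41.7 mm and 7.16 degrees, less where a joint would pass 70% of its speed; a pose out of reach is approached as far as the arm can. A call is refused whole if a number of a shift passes 41.7 or a number of a turn 0.125, either way. A call with a gripper value outside its range is refused whole. The fingers move at their own pace and stop on an object; the grip force is fixed at half the most. Time passes only in rows, so rows that do not move let the fingers close, or fill a call up. It gives the time, the measured TCP pose, the force and the opening at its end, in the units of the state.
- arm.read_state(): the state, without advancing time (a new reading comes with each control period).
- arm.get_image(name): name is "scene" or "side" or "wrist"; returns the picture (480x640x3 uint8, red, green, blue); there is no depth.
- arm.calibration(name): a dict with "intrinsics" (3x3 intrinsics, pixels), "R" (3x3) and "t" (3): a world point X has camera coordinates R X + t. Camera axes: x right, y down, z forward; pixel columns grow to the right and rows downward; lengths in mm; the calibration is good to about 2 mm. The wrist camera is an equidistant fisheye: a pixel r from the principal point sees the ray r / f radians off the axis. A picture is of the moment at which its call begins: read the wrist's pose just before it. calibration takes no time and is no camera call; for the wrist camera it gives the pose at the moment of the call.
- arm.job_done(): hands the job in, once; it reports no verdict.
Trained networks look in the newest picture that a camera, given by its name, has taken for a name from the list of things; names that differ only in an ending like _2 or _b are one class to them, and where a whole thing is asked for, a point or a joint stands for the part that bears it (a point fixed in the world has none). Each returns a list of dicts, best first, with "p" (0 to 1); they miss things now and then, are a little off and sometimes report something else, mostly with a low value. They report only what shows in the picture. A call takes as long as a camera call. They do not tell look-alikes from the thing itself.
- arm.find_in(camera, target): "location" ([column, row] in pixels, amid what is visible of it).
- arm.masks_of(camera, target): "pixels" (480x640 bool, what is visible of it) and "location" ([column, row] in pixels, amid what is visible of it).
The state is a dict: "clock": time; "joints": joint angles; "joint_vel": joint speeds; "joint_efforts": joint torques, N m; "position": TCP position; "ee_rot": TCP orientation; "contact_force": force on the tool from outside, world axes, zero at the start; "wrist_torque": the same for the moment, N m; "gripper_width": finger opening in mm.
Only numpy, scipy, OpenCV 4.12 (cv2) and the standard library are available. Lean on these libraries where they do the work, as an engineer would, in place of code of your own. Each camera call takes 0.05 s, during which the arm holds its last target. There are 200 camera calls.

## Task

Take the aluminium straightedge out of its rack, lay it flat on the bare table and let go, then take it again by its flat and lay it on the layout board, flush against the ends of the two side rims so that it closes the whole open side. Then pick up the white tray by its handle, tip it over the board so that its three wooden tiles slide off into the closed space, and set the empty tray back flat on the table beside the board. Leave the glue bottle, brush jar and tape ring where they are.

Things in the scene. Friction and masses are not known exactly. Their poses are not given: they have to be found in the camera images.
- board: Fixed plywood layout board 225 (x) x 260 (y) x 12 mm, origin at the centre of its underside, z up. On it wooden rims 12 mm thick, tops 37 mm above the table: side rims centred at y = +-94 mm from x = -15.5 to +112.5 mm, back rim centred at x = +106.5 mm. The -x side (towards the robot) is open, 176 mm wide; the straightedge goes on the free strip before it (x -112.5 to -15.5 mm).
- board_mouth (a point): Middle of the open side, on the board's upper face (12 mm above the table), in the plane of the end faces of the two side rims; axes as the board's.
- rack: Fixed wooden rack on one side of the table, base 180 (x) x 70 (y) x 8 mm, origin at the centre of its underside. Two pairs of cheeks at x = +-70 mm, 30 mm long, 11 mm thick, tops 24 mm above the table, leave a slot 20 mm wide along x; the middle 110 mm is free of cheeks.
- bar: Loose aluminium straightedge, a plain bar 240 (x) x 16 (y) x 50 mm (z), 0.2 to 0.42 kg, origin at its centre. At the start it stands on a narrow edge in the rack's slot, z up, top 58 mm above the table. Lying flat, its y axis is vertical (up or down) and it is 50 mm wide and 16 mm high.
- tray: Loose white tray on the other side, 0.16 kg, floor 100 (x) x 96 (y) x 4 mm, origin at the centre of its underside, z up. Walls 4 mm thick, tops at 18 mm, at both sides and back (+x); the -x edge is open, facing the robot. Behind the back wall an upright wooden handle block 28 (x) x 14 (y) mm, 58 mm tall, centred at x = +64 mm, y = 0. Tiles begin to slide at 15 to 25 degrees of tilt.
- tile1_mid (a point): Centre of wooden tile 1 of three alike: 30 x 30 x 16 mm, 14 g, lying loose on the tray's floor at the start.
- tile2_mid (a point): Centre of wooden tile 2 of three alike: 30 x 30 x 16 mm, 14 g, lying loose on the tray's floor at the start.
- tile3_mid (a point): Centre of wooden tile 3 of three alike: 30 x 30 x 16 mm, 14 g, lying loose on the tray's floor at the start.
- glue: Bystander: white glue bottle, 48 mm across, 130 mm tall, origin at the centre of its underside.
- brushes: Bystander: white jar of paint brushes, 72 mm across, about 190 mm tall with the brushes, origin at the centre of its underside.
- tape: Bystander: roll of paper tape lying flat, 90 mm across, 20 mm high, origin at the centre of its underside.
Things that resemble listed ones, but are neither listed nor needed, are in the scene too. Leave any green or yellow look-alike of the part that bears tile1_mid alone.

How it is judged (in metres and radians):
On the way, in this order (a step that is already met when the one before it is completed fails the run):
1. the straightedge lies flat on the bare table, let go and at rest (height (world z) of bar between 0.004 and 0.0115 m and contact force between bar and the arm below 0.1 N and contact force between bar and the fingers below 0.1 N and linear speed of bar below 0.02 m/s), for 0.2 s.
2. the straightedge lies flat on the board, flush against both side rims' ends and across the whole open side (x of bar in the frame of board between -0.0435 and -0.037 m and y of bar in the frame of board between -0.03 and 0.03 m and z of bar in the frame of board between 0.016 and 0.025 m and angle between the x axis of bar and the y axis of board, either way round below 0.015 rad), for 0.2 s.
3. the tray is tipped over the board (more than about 15 degrees) and all three tiles have slid into the closed space, the straightedge still flush (all of step 2 and angle between tray's own z axis and vertical above 0.26 rad and horizontal distance between tray and board below 0.22 m and x of tile1_mid in the frame of board between -0.0155 and 0.1005 m and y of tile1_mid in the frame of board between -0.088 and 0.088 m and z of tile1_mid in the frame of board between 0.01 and 0.055 m and x of tile2_mid in the frame of board between -0.0155 and 0.1005 m and y of tile2_mid in the frame of board between -0.088 and 0.088 m and z of tile2_mid in the frame of board between 0.01 and 0.055 m and x of tile3_mid in the frame of board between -0.0155 and 0.1005 m and y of tile3_mid in the frame of board between -0.088 and 0.088 m and z of tile3_mid in the frame of board between 0.01 and 0.055 m).
At the end, for the whole second after the job is handed in: Straightedge flat on the board, within 3 mm of both rim ends on average, parallel within 0.015 rad, centred within 30 mm; all three tile centres inside the closed space (stacked is fine); tray flat on the bare table; all at rest (all of step 2 and x of tile1_mid in the frame of board between -0.0155 and 0.1005 m and y of tile1_mid in the frame of board between -0.088 and 0.088 m and z of tile1_mid in the frame of board between 0.01 and 0.055 m and x of tile2_mid in the frame of board between -0.0155 and 0.1005 m and y of tile2_mid in the frame of board between -0.088 and 0.088 m and z of tile2_mid in the frame of board between 0.01 and 0.055 m and x of tile3_mid in the frame of board between -0.0155 and 0.1005 m and y of tile3_mid in the frame of board between -0.088 and 0.088 m and z of tile3_mid in the frame of board between 0.01 and 0.055 m and angle between tray's own z axis and vertical below 0.05 rad and height (world z) of tray between -0.003 and 0.004 m and linear speed of each of bar, tray, tile1, tile2, tile3 below 0.02 m/s); the robot touches nothing.
It fails at once if the glue bottle is pushed more than 30 mm or tipped (distance of glue from where it was at the start of the episode above 0.03 m or angle between glue's own z axis and vertical above 0.5 rad).
It fails at once if the brush jar is pushed more than 30 mm or tipped (distance of brushes from where it was at the start of the episode above 0.03 m or angle between brushes's own z axis and vertical above 0.5 rad).
It fails at once if the tape ring is pushed more than 30 mm or tipped (distance of tape from where it was at the start of the episode above 0.03 m or angle between tape's own z axis and vertical above 0.5 rad).
It also fails if it takes over 72 s, if anything falls off the work surface, if the arm or the gripper's body presses on something with over 40 N, if the wrist force passes 120 N, or if a joint passes its speed limit or range.

## Working session

There is one attempt and no reset: what is moved stays moved. The work goes in short steps, Python scripts to look and compute and a shell command to move; the robot and the scene stay as the last step left them, time stands still between calls to the robot, and variables do not carry over. Pictures are saved under pics/ and viewed, about 8 in all and at most 12, crops included, and the job is handed in when it is done.

```bash
mkdir -p pics; ls; python3 - <<'E'
from bench import arm
import cv2,numpy as np
s=arm.read_state(); print({k:np.round(v,3).tolist() for k,v in s.items()})
for c in ["scene","side"]:
    im=arm.get_image(c); cv2.imwrite(f"pics/{c}0.png",im[...,::-1])
    k=arm.calibration(c); print(c,{a:np.round(b,3).tolist() for a,b in k.items()})
    for t in ["board","board_mouth","rack","bar","tray","tile1_mid","glue","brushes","tape"]:
        print(c,t,[(np.round(d["location"]).tolist(),round(d["p"],2)) for d in arm.find_in(c,t)][:5])
E
```

```text
pics
{'clock': 0.0, 'joints': [-0.901, 0.386, 0.007, -0.001, -1.194, -0.259], 'joint_vel': [-0.001, -0.001, 0.002, 0.001, -0.001, 0.0], 'joint_efforts': [0.0, -39.229, 18.84, 4.186, -0.005, 0.0], 'position': [249.332, -572.363, 192.602], 'ee_rot': [-0.691, -0.144, 0.144, 0.693], 'contact_force': [0.114, -0.105, 0.233], 'wrist_torque': [0.019, -0.067, -0.026], 'gripper_width': 85.122}
scene {'intrinsics': [[501.42, 0.0, 317.933], [0.0, 501.42, 241.569], [0.0, 0.0, 1.0]], 'R': [[0.678, 0.735, -0.015], [0.577, -0.545, -0.609], [-0.456, 0.404, -0.793]], 't': [-389.332, -288.237, 1313.108]}
scene board [([328.0, 271.0], 0.85), ([450.0, 154.0], 0.31)]
scene board_mouth [([327.0, 270.0], 0.88)]
scene rack [([381.0, 163.0], 0.6)]
scene bar [([391.0, 151.0], 0.6)]
scene tray [([154.0, 328.0], 0.65), ([230.0, 391.0], 0.61)]
scene tile1_mid [([140.0, 392.0], 0.83), ([178.0, 279.0], 0.77), ([214.0, 306.0], 0.64), ([168.0, 326.0], 0.49)]
scene glue [([460.0, 198.0], 0.86), ([168.0, 323.0], 0.67)]
scene brushes [([231.0, 388.0], 0.72)]
scene tape [([448.0, 157.0], 0.85)]
side {'intrinsics': [[512.914, 0.0, 317.01], [0.0, 512.914, 238.805], [0.0, 0.0, 1.0]], 'R': [[-0.725, -0.689, 0.007], [-0.525, 0.547, -0.652], [0.445, -0.476, -0.758]], 't': [416.036, 312.892, 926.235]}
side board [([302.0, 236.0], 0.58)]
side board_mouth [([302.0, 241.0], 0.58)]
side rack [([236.0, 372.0], 0.93)]
side bar [([239.0, 365.0], 0.7), ([153.0, 403.0], 0.7)]
side tray [([433.0, 188.0], 0.79), ([238.0, 363.0], 0.23)]
side tile1_mid [([428.0, 185.0], 0.65), ([434.0, 225.0], 0.53), ([452.0, 191.0], 0.52), ([398.0, 204.0], 0.46)]
side glue [([172.0, 279.0], 0.69)]
side brushes [([369.0, 138.0], 0.78)]
side tape [([143.0, 376.0], 0.9), ([428.0, 189.0], 0.35)]
```

View pics/scene0.png

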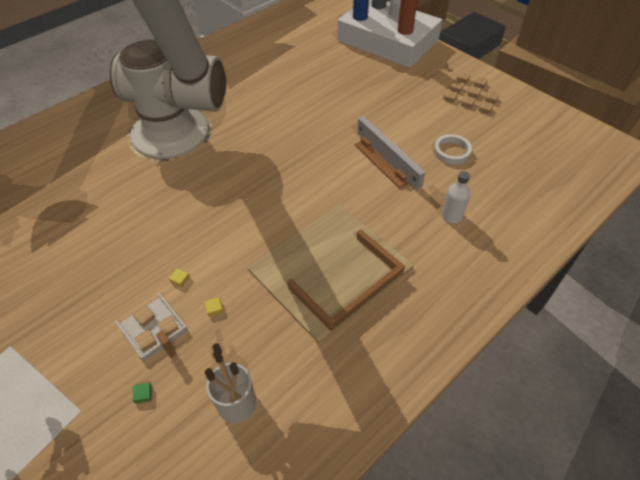

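View pics/side0.png

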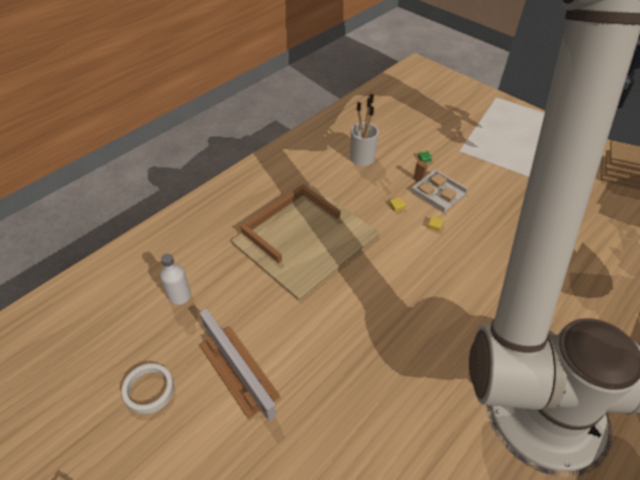

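The scene picture shows the board in the middle (330,270) with its open side to the robot, and the rack with the grey bar at (388,155). The tray with three wooden tiles is at (152,328), its handle at (166,343) pointing away from the robot. The yellow cubes (179,278) and (214,307) and the green cube (141,392) lie outside the tray, so they are the look-alikes. The glue is at (456,200), the tape at (453,150) and the jar at (231,390). The side view agrees. I'll fit the poses by silhouette in both views.

```bash
cat > h.py <<'E'
from bench import arm
import cv2,numpy as np
from scipy.optimize import minimize
from scipy.spatial.transform import Rotation as R
def B(cx,cy,z0,lx,ly,lz): return np.array([[cx+a*lx/2,cy+b*ly/2,z0+c*lz] for a in(-1,1) for b in(-1,1) for c in(0,1)])
M={'board':[B(0,0,0,225,260,12),B(48.5,94,12,128,12,25),B(48.5,-94,12,128,12,25),B(106.5,0,12,12,200,25)],
'rack':[B(0,0,0,180,70,8)]+[B(sx*70,sy*15.5,8,30,11,16) for sx in(-1,1) for sy in(-1,1)],
'bar':[B(0,0,8,240,16,50)],'barflat':[B(0,0,0,240,50,16)],'barflatb':[B(0,0,12,240,50,16)],
'tray':[B(0,0,0,100,96,4),B(0,46,4,100,4,14),B(0,-46,4,100,4,14),B(48,0,4,4,96,14),B(64,0,0,28,14,58)],
'glue':[B(0,0,0,48,48,130)],'tape':[B(0,0,0,90,90,20)]}
def proj(c,P):
    k=arm.calibration(c) if isinstance(c,str) else c
    X=P@np.array(k['R']).T+np.array(k['t']); p=X@np.array(k['intrinsics']).T; return p[:,:2]/p[:,2:]
def ray(c,px,z):
    k=arm.calibration(c); Rm=np.array(k['R']);t=np.array(k['t'])
    d=Rm.T@np.linalg.inv(k['intrinsics'])@np.array([px[0],px[1],1]); o=-Rm.T@t
    return o+d*(z-o[2])/d[2]
def place(P,q): c,s=np.cos(q[2]),np.sin(q[2]); return np.c_[P[:,0]*c-P[:,1]*s+q[0],P[:,0]*s+P[:,1]*c+q[1],P[:,2]]
def render(k,model,q,S=4):
    m=np.zeros((480*S,640*S),np.uint8)
    for b in M[model]:
        h=cv2.convexHull(((proj(k,place(b,q))+.5)*S).astype(np.float32)).round().astype(np.int32); cv2.fillConvexPoly(m,h,1)
    return cv2.resize(m.astype(np.float32),(640,480),interpolation=cv2.INTER_AREA)
def fit(model,masks,q0):
    K={c:arm.calibration(c) for c in masks}
    def cost(v):
        q=[v[0],v[1],v[2]/100]
        r=0
        for c in masks:
            m=render(K[c],model,q); r+=1-np.minimum(m,masks[c]).sum()/np.maximum(m,masks[c]).sum()
        return r
    best=None
    for d in (-.15,0,.15):
        v0=np.array([q0[0],q0[1],(q0[2]+d)*100])
        r=minimize(cost,v0,method='Nelder-Mead',options=dict(initial_simplex=[v0]+[v0+e for e in np.diag([15,15,10.])],xatol=.1,fatol=1e-4,maxiter=150))
        if best is None or r.fun<best.fun: best=r
    v=best.x; return np.array([v[0],v[1],v[2]/100]),best.fun
E
python3 - <<'E'
from h import *
ims={}
mk={}
for c,near in [("scene",dict(board=(328,271),rack=(381,163),bar=(391,151),tray=(154,328))),("side",dict(board=(302,236),rack=(236,372),bar=(239,365),tray=(433,188)))]:
    ims[c]=arm.get_image(c)
    for t,n in near.items():
        L=arm.masks_of(c,t); L=[d for d in L if np.hypot(*(np.array(d['location'])-n))<25]
        if L: mk.setdefault(t,{})[c]=L[0]['pixels'].astype(np.float32)
        print(c,t,len(L),L and int(L[0]['pixels'].sum()))
for z,p in[(12,(328,271)),(30,(391,151)),(5,(154,328)),(0,(456,220)),(8,(453,152)),(8,(179,278)),(8,(214,307)),(8,(141,392)),(0,(234,418))]: print(p,ray('scene',p,z).round())
G=dict(board=(12,(328,271)),rack=(8,(381,163)),bar=(30,(391,151)),tray=(5,(154,328)))
res={}
for t in mk:
    g=ray('scene',G[t][1],G[t][0]); q,f=fit(t,mk[t],[g[0],g[1],0]); res[t]=q; print(t,q.round(3),round(f,3))
    for c in mk[t]: print('  single',c,fit(t,{c:mk[t][c]},q)[0].round(3))
out=[]
for c in ims:
    o=cv2.resize(ims[c],None,fx=2,fy=2)
    for t,q in res.items():
        for b in M[t]: cv2.polylines(o,[cv2.convexHull((proj(c,place(b,q))*2+1).astype(np.float32)).round().astype(np.int32)],True,(255,0,0),1)
    out.append(o)
w=np.vstack([np.hstack([out[0][200:500,640:1000],out[0][540:840,190:590]]),np.hstack([out[0][380:680,470:870],out[1][600:900,370:730]])])
cv2.imwrite('pics/fit.png',w[...,::-1])
E
```

```text
scene board 1 11886
scene rack 1 788
scene bar 1 1528
scene tray 1 1747
side board 0 []
side rack 1 2031
side bar 1 1678
side tray 1 1062
(328, 271) [611.  -6.  12.]
(391, 151) [470. 337.  30.]
(154, 328) [ 475. -334.    5.]
(456, 220) [701. 301.   0.]
(453, 152) [563. 464.   8.]
(179, 278) [ 413. -237.    8.]
(214, 307) [ 518. -224.    8.]
(141, 392) [ 570. -418.    8.]
(234, 418) [ 715. -325.    0.]
board [ 6.02503e+02  5.61500e+00 -2.60000e-02] 0.013
  single scene [ 6.02503e+02  5.61500e+00 -2.60000e-02]
rack [ 4.64951e+02  3.30778e+02 -1.70000e-01] 0.943
  single scene [ 4.64487e+02  3.29262e+02 -1.70000e-01]
  single side [ 4.65655e+02  3.31008e+02 -1.66000e-01]
bar [ 4.66412e+02  3.30866e+02 -1.72000e-01] 0.133
  single scene [ 4.66079e+02  3.30607e+02 -1.76000e-01]
  single side [ 4.66798e+02  3.30974e+02 -1.70000e-01]
tray [ 4.69730e+02 -3.36676e+02 -2.50000e-02] 0.687
  single scene [ 4.69687e+02 -3.36682e+02 -2.30000e-02]
  single side [ 4.69628e+02 -3.36310e+02 -1.80000e-02]
```

View pics/fit.png

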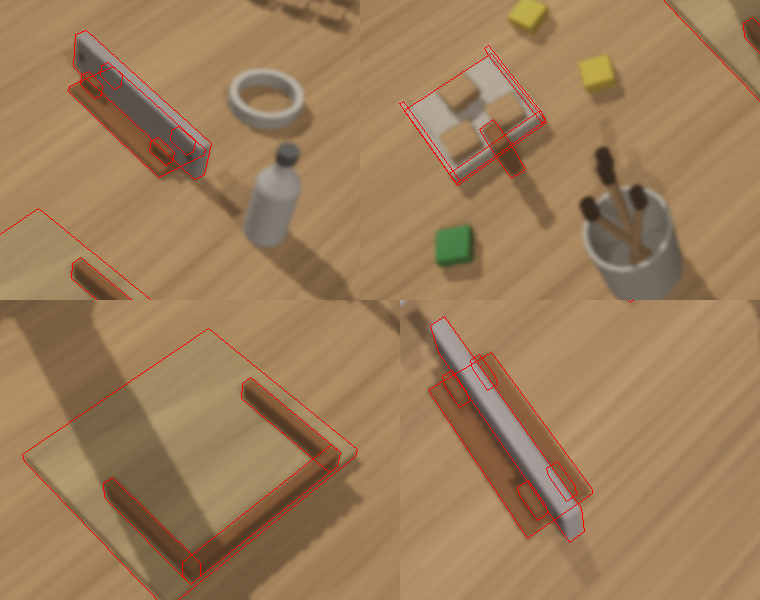

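Three pictures viewed. The board overlay sits on the rim and plate edges and the bar overlay also fits. The tray fit is a few mm off, so I'll refine it from the wrist camera later. Next I work out the tool axes and the first move.

```bash
cat >> h.py <<'E'
def go(pos,yaw=None,tilt=0):
    """print tool-frame shift (mm) to pos, and the turn to: jaw(z) axis heading yaw (tool down), pitched by tilt about tool x"""
    s=arm.read_state(); Rt=R.from_quat(s['ee_rot']); p=np.array(s['position'])
    print('t',round(s['clock'],2),'pos',p.round(1),'J',np.round(s['joints'],2),'F',np.round(s['contact_force'],1),'w',round(s['gripper_width'],1))
    print('axes x,y,z:',Rt.as_matrix().T.round(3).tolist())
    if pos is not None: print('shift now-frame',Rt.inv().apply(np.array(pos)-p).round(1))
    if yaw is not None:
        for y in (yaw,yaw+np.pi):
            z=np.array([np.cos(y),np.sin(y),0]); yy=np.array([0,0,-1.]); T=R.from_matrix(np.c_[np.cross(yy,z),yy,z])*R.from_rotvec([tilt,0,0])
            rv=(Rt.inv()*T).as_rotvec(); print('turn',rv.round(3),'rows',round(np.abs(rv).max()/.12,1),'shift after turn',T.inv().apply(np.array(pos)-p).round(1))
E
python3 -c "
from h import *
go([466,331,150],-0.172+np.pi/2)"
```

```text
t 1.5 pos [ 249.6 -573.   193.7] J [-0.9   0.38  0.01 -0.   -1.19 -0.26] F [0.1 0.  0.3] w 84.9
axes x,y,z: [[0.917, 0.399, 0.0], [-0.0, 0.0, -1.0], [-0.399, 0.917, 0.0]]
shift now-frame [559.4  43.7 742.4]
turn [-0.     0.583  0.   ] rows 4.9 shift after turn [ 58.5  43.7 927.7]
turn [ 0.    -2.559  0.   ] rows 21.3 shift after turn [ -58.5   43.7 -927.7]
```

```bash
python3 -m creep '[{"delta_pos":[0,0,0],"rot":[0,0.117,0],"jaw":85},{"delta_pos":[0,0,0],"rot":[0,0.117,0],"jaw":85},{"delta_pos":[0,0,0],"rot":[0,0.117,0],"jaw":85},{"delta_pos":[0,0,0],"rot":[0,0.116,0],"jaw":85},{"delta_pos":[0,0,0],"rot":[0,0.116,0],"jaw":85},{"delta_pos":[30,0,20],"rot":[0,0,0],"jaw":85},{"delta_pos":[30,0,25],"rot":[0,0,0],"jaw":85},{"delta_pos":[30,0,25],"rot":[0,0,0],"jaw":85},{"delta_pos":[30,0,25],"rot":[0,0,0],"jaw":85},{"delta_pos":[30,0,25],"rot":[0,0,0],"jaw":85}]'
python3 -m creep '[{"delta_pos":[0,0,40],"rot":[0,0,0],"jaw":85},{"delta_pos":[0,0,40],"rot":[0,0,0],"jaw":85},{"delta_pos":[0,0,40],"rot":[0,0,0],"jaw":85},{"delta_pos":[0,0,40],"rot":[0,0,0],"jaw":85},{"delta_pos":[0,0,40],"rot":[0,0,0],"jaw":85},{"delta_pos":[0,0,40],"rot":[0,0,0],"jaw":85},{"delta_pos":[0,0,40],"rot":[0,0,0],"jaw":85},{"delta_pos":[0,0,40],"rot":[0,0,0],"jaw":85},{"delta_pos":[0,0,40],"rot":[0,0,0],"jaw":85},{"delta_pos":[0,0,40],"rot":[0,0,0],"jaw":85}]'
python3 -m creep '[{"delta_pos":[-10,0,40],"rot":[0,0,0],"jaw":85},{"delta_pos":[-10,0,40],"rot":[0,0,0],"jaw":85},{"delta_pos":[-10,0,40],"rot":[0,0,0],"jaw":85},{"delta_pos":[-10,0,40],"rot":[0,0,0],"jaw":85},{"delta_pos":[-10,0,40],"rot":[0,0,0],"jaw":85},{"delta_pos":[-10,0,40],"rot":[0,0,0],"jaw":85},{"delta_pos":[-10,0,40],"rot":[0,0,0],"jaw":85},{"delta_pos":[-10,0,40],"rot":[0,0,0],"jaw":85},{"delta_pos":[-10,0,40],"rot":[0,0,0],"jaw":85},{"delta_pos":[0,0,0],"rot":[0,0,0],"jaw":85}]'
python3 - <<'E'
from h import *
go([466,331,22],-0.172+np.pi/2)
im=arm.get_image('wrist'); cv2.imwrite('pics/w1.png',im[...,::-1]); k=arm.calibration('wrist'); print(k)
E
```

```text
clock: 2.33
position: [419.3, -479.5, 193.9]
ee_rot: [0.705, -0.061, 0.061, -0.704]
contact_force: [-0.4, -0.1, 0.3]
gripper_width: 85.0
clock: 3.17
position: [486.5, -84.4, 194.2]
ee_rot: [-0.704, 0.06, -0.061, 0.705]
contact_force: [1.2, -0.4, -0.3]
gripper_width: 85.0
clock: 4.0
position: [459.5, 289.9, 193.5]
ee_rot: [-0.704, 0.058, -0.059, 0.705]
contact_force: [0.4, -0.1, -0.0]
gripper_width: 84.7
t 4.0 pos [459.5 289.9 193.5] J [ 0.86  0.24 -0.2   0.   -1.13 -2.6 ] F [ 0.4 -0.1 -0. ] w 84.7
axes x,y,z: [[0.986, -0.165, 0.001], [0.002, 0.002, -1.0], [0.165, 0.986, 0.002]]
shift now-frame [ -0.7 171.6  41.3]
turn [-0.002  0.006  0.001] rows 0.0 shift after turn [ -0.7 171.5  41.6]
turn [ 2.000e-03 -3.136e+00  3.000e-03] rows 26.1 shift after turn [  0.7 171.5 -41.6]
{'intrinsics': array([[371.64829954,   0.        , 312.33453285],
       [  0.        , 371.64829954, 241.73571012],
       [  0.        ,   0.        ,   1.        ]]), 'R': array([[ 1.67044959e-01,  9.85949274e-01,  1.05004659e-04],
       [ 9.47988169e-01, -1.60642645e-01,  2.74795144e-01],
       [ 2.70950941e-01, -4.58036004e-02, -9.61502791e-01]]), 't': array([-359.80100464, -424.60233571,  266.5254135 ])}
```

```bash
python3 -m creep '[{"delta_pos":[0,0,21],"rot":[0,0,0],"jaw":85},{"delta_pos":[0,0,20.5],"rot":[0,0,0],"jaw":85},{"delta_pos":[0,25,0],"rot":[0,0,0],"jaw":85},{"delta_pos":[0,25,0],"rot":[0,0,0],"jaw":85},{"delta_pos":[0,25,0],"rot":[0,0,0],"jaw":85},{"delta_pos":[0,20,0],"rot":[0,0,0],"jaw":85},{"delta_pos":[0,0,0],"rot":[0,0,0],"jaw":85},{"delta_pos":[0,0,0],"rot":[0,0,0],"jaw":85},{"delta_pos":[0,0,0],"rot":[0,0,0],"jaw":85},{"delta_pos":[0,0,0],"rot":[0,0,0],"jaw":85}]'
python3 - <<'E'
from h import *
go([466,331,27],-0.172+np.pi/2)
im=arm.get_image('wrist'); cv2.imwrite('pics/w2.png',im[...,::-1])
print([(np.round(d["location"]).tolist(),round(d["p"],2)) for d in arm.find_in('wrist','bar')])
E
```

```text
clock: 4.88
position: [467.7, 325.3, 100.7]
ee_rot: [-0.704, 0.06, -0.062, 0.705]
contact_force: [0.2, 0.4, -0.9]
gripper_width: 85.1
t 4.88 pos [467.7 325.3 100.7] J [ 0.89  0.37 -0.26  0.   -0.93 -2.64] F [ 0.2  0.4 -0.9] w 85.1
axes x,y,z: [[0.985, -0.171, 0.002], [0.003, 0.003, -1.0], [0.171, 0.985, 0.003]]
shift now-frame [-2.8 73.7  5.1]
turn [-0.003 -0.     0.002] rows 0.0 shift after turn [-2.7 73.7  5.4]
turn [-3.000e-03  3.141e+00 -5.000e-03] rows 26.2 shift after turn [ 2.7 73.7 -5.4]
[([321.0, 220.0], 0.74), ([61.0, 345.0], 0.51)]
```

View pics/w2.png

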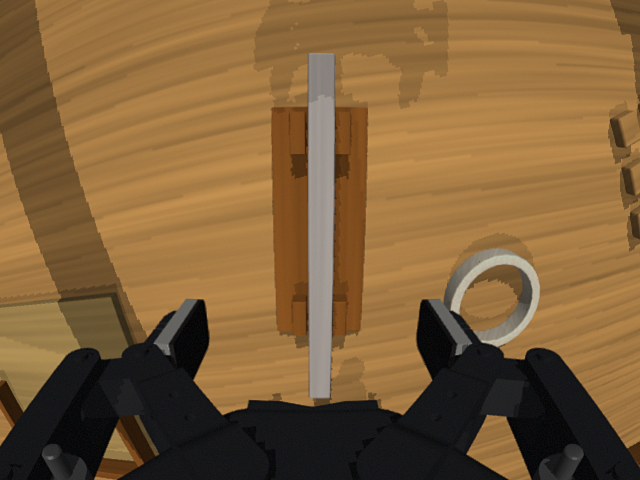

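The wrist view (picture 4) shows the bar along column ~321 and the finger mid at ~312. That is about 5 mm to +z, which agrees with the fit, and the orientation is parallel. I descend, grip and lift.

```bash
python3 -m creep '[{"delta_pos":[-1,0,5],"rot":[0,0,0],"jaw":85},{"delta_pos":[-1,18,0],"rot":[0,0,0],"jaw":85},{"delta_pos":[0,18,0],"rot":[0,0,0],"jaw":85},{"delta_pos":[0,18,0],"rot":[0,0,0],"jaw":85},{"delta_pos":[0,18,0],"rot":[0,0,0],"jaw":85},{"delta_pos":[0,0,0],"rot":[0,0,0],"jaw":40},{"delta_pos":[0,0,0],"rot":[0,0,0],"jaw":0},{"delta_pos":[0,0,0],"rot":[0,0,0],"jaw":0},{"delta_pos":[0,0,0],"rot":[0,0,0],"jaw":0},{"delta_pos":[0,0,0],"rot":[0,0,0],"jaw":0}]'
python3 -m creep '[{"delta_pos":[0,0,0],"rot":[0,0,0],"jaw":0},{"delta_pos":[0,0,0],"rot":[0,0,0],"jaw":0},{"delta_pos":[0,0,0],"rot":[0,0,0],"jaw":0},{"delta_pos":[0,-10,0],"rot":[0,0,0],"jaw":0},{"delta_pos":[0,-15,0],"rot":[0,0,0],"jaw":0},{"delta_pos":[0,-20,0],"rot":[0,0,0],"jaw":0},{"delta_pos":[0,-20,0],"rot":[0,0,0],"jaw":0},{"delta_pos":[0,-20,0],"rot":[0,0,0],"jaw":0},{"delta_pos":[0,-15,0],"rot":[0,0,0],"jaw":0},{"delta_pos":[0,0,0],"rot":[0,0,0],"jaw":0}]'
python3 -c "
from h import *
go([430,120,130],np.pi)"
```

```text
clock: 5.82
position: [466.2, 330.7, 28.1]
ee_rot: [-0.704, 0.06, -0.061, 0.705]
contact_force: [-0.5, -0.3, 0.3]
gripper_width: 24.9
clock: 6.65
position: [467.5, 331.6, 131.4]
ee_rot: [-0.702, 0.059, -0.063, 0.707]
contact_force: [0.3, 0.7, 0.3]
gripper_width: 0.3
t 6.65 pos [467.5 331.6 131.4] J [ 0.9   0.35 -0.22  0.   -1.   -2.64] F [0.3 0.7 0.3] w 0.3
axes x,y,z: [[0.985, -0.171, 0.005], [0.006, 0.006, -1.0], [0.171, 0.985, 0.007]]
shift now-frame [  -0.8   -0.  -214.9]
turn [-0.    -1.742  0.01 ] rows 14.5 shift after turn [-211.6    1.4   37.5]
turn [-0.009  1.399 -0.   ] rows 11.7 shift after turn [211.6   1.4 -37.5]
```

```bash
python3 - <<'E'
from h import *
a=arm.get_image('wrist'); b=arm.get_image('side')
cv2.imwrite('pics/m1.png',np.hstack([cv2.resize(a,(400,300)),cv2.resize(b[200:470,60:420],(400,300))])[...,::-1])
E
```

```text
(no output)
```

View pics/m1.png

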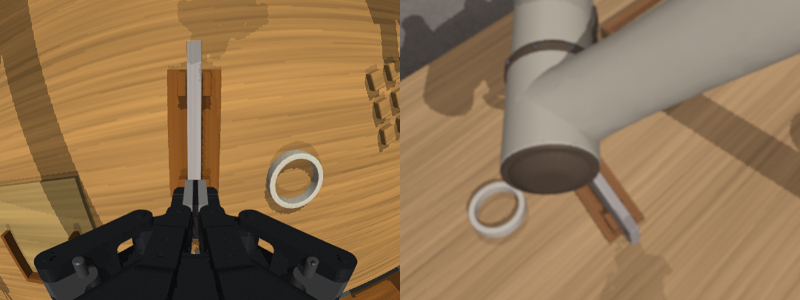

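Picture 5: the bar is still standing in the rack and the fingers shut on nothing. I lifted before the grip had been confirmed. I'll retry deeper and check the width before lifting.

```bash
python3 -m creep '[{"delta_pos":[0,0,0],"rot":[0,0,0],"jaw":85},{"delta_pos":[0,0,0],"rot":[0,0,0],"jaw":85},{"delta_pos":[0,0,0],"rot":[0,0,0],"jaw":85},{"delta_pos":[0,0,0],"rot":[0,0,0],"jaw":85},{"delta_pos":[0,0,0],"rot":[0,0,0],"jaw":85},{"delta_pos":[0,25,0],"rot":[0,0,0],"jaw":85},{"delta_pos":[0,25,0],"rot":[0,0,0],"jaw":85},{"delta_pos":[0,25,0],"rot":[0,0,0],"jaw":85},{"delta_pos":[0,25,0],"rot":[0,0,0],"jaw":85},{"delta_pos":[0,10,0],"rot":[0,0,0],"jaw":85}]'
python3 -m creep '[{"delta_pos":[0,0,0],"rot":[0,0,0],"jaw":10},{"delta_pos":[0,0,0],"rot":[0,0,0],"jaw":10},{"delta_pos":[0,0,0],"rot":[0,0,0],"jaw":10},{"delta_pos":[0,0,0],"rot":[0,0,0],"jaw":10},{"delta_pos":[0,0,0],"rot":[0,0,0],"jaw":10},{"delta_pos":[0,0,0],"rot":[0,0,0],"jaw":10},{"delta_pos":[0,0,0],"rot":[0,0,0],"jaw":10},{"delta_pos":[0,0,0],"rot":[0,0,0],"jaw":10},{"delta_pos":[0,0,0],"rot":[0,0,0],"jaw":10},{"delta_pos":[0,0,0],"rot":[0,0,0],"jaw":10}]'
python3 -m creep '[{"delta_pos":[0,0,0],"rot":[0,0,0],"jaw":0},{"delta_pos":[0,0,0],"rot":[0,0,0],"jaw":0},{"delta_pos":[0,0,0],"rot":[0,0,0],"jaw":0},{"delta_pos":[0,0,0],"rot":[0,0,0],"jaw":0},{"delta_pos":[0,-5,0],"rot":[0,0,0],"jaw":0},{"delta_pos":[0,-5,0],"rot":[0,0,0],"jaw":0},{"delta_pos":[0,-5,0],"rot":[0,0,0],"jaw":0},{"delta_pos":[0,-5,0],"rot":[0,0,0],"jaw":0},{"delta_pos":[0,0,0],"rot":[0,0,0],"jaw":0},{"delta_pos":[0,0,0],"rot":[0,0,0],"jaw":0}]'
```

```text
clock: 7.58
position: [463.7, 328.0, 13.2]
ee_rot: [0.706, -0.063, 0.06, -0.703]
contact_force: [-0.5, -0.4, -0.3]
gripper_width: 85.1
clock: 8.42
position: [466.1, 330.9, 18.1]
ee_rot: [-0.704, 0.06, -0.061, 0.705]
contact_force: [-1.1, 0.5, 6.1]
gripper_width: 13.2
clock: 9.25
position: [465.5, 329.9, 36.9]
ee_rot: [-0.704, 0.061, -0.061, 0.705]
contact_force: [0.0, -0.9, -4.8]
gripper_width: 12.8
```

The grip now holds (width 12.8, about 4.8 N of load). The pads sit deep, 10 mm from the lower edge, so I'll stand the bar on its edge on the table, let go, raise the open fingers and tip it over outward with one finger.

```bash
python3 -m creep '[{"delta_pos":[0,-10,0],"rot":[0,0,0],"jaw":0},{"delta_pos":[0,-15,0],"rot":[0,0,0],"jaw":0},{"delta_pos":[0,-15,0],"rot":[0,0,0],"jaw":0},{"delta_pos":[0,-15,0],"rot":[0,0,0],"jaw":0},{"delta_pos":[0,-10,0],"rot":[0,0,0],"jaw":0},{"delta_pos":[0,0,0],"rot":[0,-0.06,0],"jaw":0},{"delta_pos":[0,0,0],"rot":[0,-0.1,0],"jaw":0},{"delta_pos":[0,0,0],"rot":[0,-0.116,0],"jaw":0},{"delta_pos":[0,0,0],"rot":[0,-0.116,0],"jaw":0},{"delta_pos":[0,0,0],"rot":[0,-0.116,0],"jaw":0}]'
python3 -m creep '[{"delta_pos":[0,0,0],"rot":[0,-0.12,0],"jaw":0},{"delta_pos":[0,0,0],"rot":[0,-0.12,0],"jaw":0},{"delta_pos":[0,0,0],"rot":[0,-0.12,0],"jaw":0},{"delta_pos":[0,0,0],"rot":[0,-0.12,0],"jaw":0},{"delta_pos":[0,0,0],"rot":[0,-0.12,0],"jaw":0},{"delta_pos":[0,0,0],"rot":[0,-0.12,0],"jaw":0},{"delta_pos":[0,0,0],"rot":[0,-0.12,0],"jaw":0},{"delta_pos":[0,0,0],"rot":[0,-0.12,0],"jaw":0},{"delta_pos":[0,0,0],"rot":[0,-0.12,0],"jaw":0},{"delta_pos":[0,0,0],"rot":[0,-0.1,0],"jaw":0}]'
python3 -c "
from h import *
go([410,120,20],np.pi)"
```

```text
clock: 10.08
position: [465.2, 329.6, 101.8]
ee_rot: [0.697, 0.12, -0.12, -0.697]
contact_force: [0.0, -0.4, -4.2]
gripper_width: 12.5
clock: 10.92
position: [465.2, 329.7, 101.7]
ee_rot: [-0.512, -0.487, 0.488, 0.512]
contact_force: [-0.2, 0.7, -3.0]
gripper_width: 12.4
t 10.92 pos [465.2 329.7 101.7] J [ 0.9   0.38 -0.26 -0.   -0.94 -0.95] F [-0.2  0.7 -3. ] w 12.4
axes x,y,z: [[0.049, 0.999, -0.0], [-0.001, -0.0, -1.0], [-0.999, 0.049, 0.001]]
shift now-frame [-212.1   81.9   44.7]
turn [-0.001 -0.049 -0.   ] rows 0.4 shift after turn [-209.7   81.7   55.2]
turn [ 1.000e-03  3.092e+00 -1.000e-03] rows 25.8 shift after turn [209.7  81.7 -55.2]
```

```bash
python3 -m creep '[{"delta_pos":[-15,0,4],"rot":[0,-0.049,0],"jaw":0},{"delta_pos":[-30,0,8],"rot":[0,0,0],"jaw":0},{"delta_pos":[-30,0,8],"rot":[0,0,0],"jaw":0},{"delta_pos":[-30,0,8],"rot":[0,0,0],"jaw":0},{"delta_pos":[-30,0,8],"rot":[0,0,0],"jaw":0},{"delta_pos":[-30,0,8],"rot":[0,0,0],"jaw":0},{"delta_pos":[-30,10,8],"rot":[0,0,0],"jaw":0},{"delta_pos":[-15,20,3],"rot":[0,0,0],"jaw":0},{"delta_pos":[0,20,0],"rot":[0,0,0],"jaw":0},{"delta_pos":[0,15,0],"rot":[0,0,0],"jaw":0}]'
python3 -m creep '[{"delta_pos":[0,0,0],"rot":[0,0,0],"jaw":0},{"delta_pos":[0,6,0],"rot":[0,0,0],"jaw":0},{"delta_pos":[0,6,0],"rot":[0,0,0],"jaw":0},{"delta_pos":[0,6,0],"rot":[0,0,0],"jaw":0},{"delta_pos":[0,2,0],"rot":[0,0,0],"jaw":0},{"delta_pos":[0,2,0],"rot":[0,0,0],"jaw":0},{"delta_pos":[0,1,0],"rot":[0,0,0],"jaw":0},{"delta_pos":[0,0,0],"rot":[0,0,0],"jaw":0},{"delta_pos":[0,0,0],"rot":[0,0,0],"jaw":0},{"delta_pos":[0,0,0],"rot":[0,0,0],"jaw":0}]'
python3 - <<'E'
from h import *
go([410,120,12],np.pi)
im=arm.get_image('side'); cv2.imwrite('pics/s2.png',cv2.resize(im[200:440,200:520],(640,480))[...,::-1])
E
```

```text
clock: 11.75
position: [407.7, 119.0, 36.2]
ee_rot: [-0.502, -0.498, 0.498, 0.502]
contact_force: [-0.4, 0.4, -3.6]
gripper_width: 12.6
clock: 12.58
position: [408.7, 120.6, 13.9]
ee_rot: [0.502, 0.499, -0.498, -0.501]
contact_force: [-0.9, -0.5, -3.8]
gripper_width: 12.4
t 12.58 pos [408.7 120.6  13.9] J [ 0.67  0.29 -0.7   0.   -0.58 -0.68] F [-0.9 -0.5 -3.8] w 12.4
axes x,y,z: [[0.006, 1.0, 0.0], [0.001, 0.0, -1.0], [-1.0, 0.006, -0.0]]
shift now-frame [-0.6  1.9 -1.3]
turn [ 0.001 -0.006  0.   ] rows 0.0 shift after turn [-0.6  1.9 -1.3]
turn [-1.000e-03  3.136e+00  1.000e-03] rows 26.1 shift after turn [0.6 1.9 1.3]
```

View pics/s2.png

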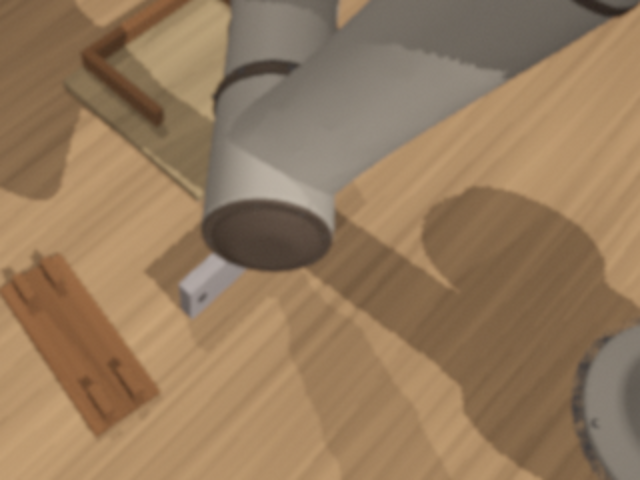

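Picture 6: the bar is held upright just above bare table, clear of the rack and board. I lower it to contact.

```bash
python3 -m creep '[{"delta_pos":[0,1,0],"rot":[0,0,0],"jaw":0},{"delta_pos":[0,1,0],"rot":[0,0,0],"jaw":0},{"delta_pos":[0,1,0],"rot":[0,0,0],"jaw":0},{"delta_pos":[0,1,0],"rot":[0,0,0],"jaw":0},{"delta_pos":[0,0,0],"rot":[0,0,0],"jaw":0},{"delta_pos":[0,0,0],"rot":[0,0,0],"jaw":0},{"delta_pos":[0,0,0],"rot":[0,0,0],"jaw":0},{"delta_pos":[0,0,0],"rot":[0,0,0],"jaw":0},{"delta_pos":[0,0,0],"rot":[0,0,0],"jaw":0},{"delta_pos":[0,0,0],"rot":[0,0,0],"jaw":0}]'
```

```text
clock: 13.47
position: [408.7, 120.4, 10.2]
ee_rot: [0.502, 0.499, -0.498, -0.501]
contact_force: [-1.3, -0.8, 5.8]
gripper_width: 12.7
```

```bash
python3 -m creep '[{"delta_pos":[0,0,0],"rot":[0,0,0],"jaw":30},{"delta_pos":[0,0,0],"rot":[0,0,0],"jaw":60},{"delta_pos":[0,0,0],"rot":[0,0,0],"jaw":85},{"delta_pos":[0,0,0],"rot":[0,0,0],"jaw":85},{"delta_pos":[0,0,0],"rot":[0,0,0],"jaw":85},{"delta_pos":[0,0,0],"rot":[0,0,0],"jaw":85},{"delta_pos":[0,0,0],"rot":[0,0,0],"jaw":85},{"delta_pos":[0,-7,0],"rot":[0,0,0],"jaw":85},{"delta_pos":[0,-7,0],"rot":[0,0,0],"jaw":85},{"delta_pos":[0,0,0],"rot":[0,0,0],"jaw":85}]'
python3 - <<'E'
from h import *
go(None)
im=arm.get_image('wrist'); cv2.imwrite('pics/w3.png',cv2.resize(im,(480,360))[...,::-1])
E
```

```text
clock: 14.3
position: [409.6, 121.2, 25.3]
ee_rot: [0.502, 0.5, -0.497, -0.501]
contact_force: [-0.3, -0.3, 0.9]
gripper_width: 84.9
t 14.3 pos [409.6 121.2  25.3] J [ 0.67  0.27 -0.68  0.   -0.61 -0.68] F [-0.3 -0.3  0.9] w 84.9
axes x,y,z: [[0.006, 1.0, 0.002], [0.003, 0.002, -1.0], [-1.0, 0.006, -0.003]]
```

View pics/w3.png

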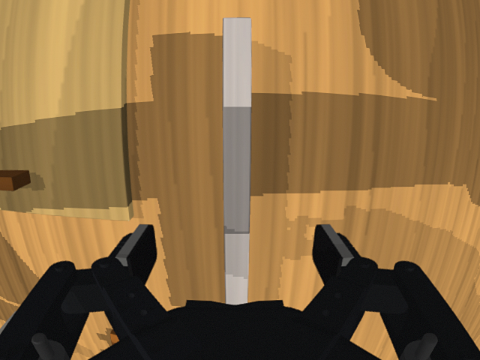

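Picture 7: the bar stands free between the open fingers, with the board to the left at column <130. I push outward (tool −z).

```bash
python3 -m creep '[{"delta_pos":[0,0,-10],"rot":[0,0,0],"jaw":85},{"delta_pos":[0,0,-10],"rot":[0,0,0],"jaw":85},{"delta_pos":[0,0,-10],"rot":[0,0,0],"jaw":85},{"delta_pos":[0,0,-6],"rot":[0,0,0],"jaw":85},{"delta_pos":[0,0,-6],"rot":[0,0,0],"jaw":85},{"delta_pos":[0,0,-6],"rot":[0,0,0],"jaw":85},{"delta_pos":[0,0,-6],"rot":[0,0,0],"jaw":85},{"delta_pos":[0,0,-6],"rot":[0,0,0],"jaw":85},{"delta_pos":[0,0,0],"rot":[0,0,0],"jaw":85},{"delta_pos":[0,0,0],"rot":[0,0,0],"jaw":85}]'
python3 -m creep '[{"delta_pos":[0,-15,0],"rot":[0,0,0],"jaw":85},{"delta_pos":[0,-15,0],"rot":[0,0,0],"jaw":85},{"delta_pos":[0,-20,0],"rot":[0,0,0],"jaw":85},{"delta_pos":[0,-20,0],"rot":[0,0,0],"jaw":85},{"delta_pos":[0,0,0],"rot":[0,0,0],"jaw":85},{"delta_pos":[0,0,0],"rot":[0,0,0],"jaw":85},{"delta_pos":[0,0,0],"rot":[0,0,0],"jaw":85},{"delta_pos":[0,0,0],"rot":[0,0,0],"jaw":85},{"delta_pos":[0,0,0],"rot":[0,0,0],"jaw":85},{"delta_pos":[0,0,0],"rot":[0,0,0],"jaw":85}]'
cat >> h.py <<'E'
def wray(px,z):
    k=arm.calibration('wrist'); K=k['intrinsics']; Rm=k['R']; d=(np.array(px)-K[:2,2])/K[0,0]; th=np.hypot(*d)
    v=Rm.T@np.r_[d/max(th,1e-9)*np.sin(th),np.cos(th)]; o=-Rm.T@k['t']; return o+v*(z-o[2])/v[2]
def wmask(target,z,near=None):
    """min-area rectangle of a wrist mask's outline cast on height z: centre, size, angle of long side"""
    L=arm.masks_of('wrist',target); out=[]
    for d in L[:3]:
        c=max(cv2.findContours(d['pixels'].astype(np.uint8),0,1)[0],key=len)[:,0]
        P=np.array([wray(p,z)[:2] for p in c],np.float32); r=cv2.minAreaRect(P); b=cv2.boxPoints(r); e=[b[1]-b[0],b[2]-b[1]]; e=max(e,key=np.linalg.norm)
        out.append((round(d['p'],2),np.round(d['location']),np.round(r[0],1),np.round(r[1],1),round(float(np.arctan2(e[1],e[0])%np.pi),3)))
    return out
E
python3 - <<'E'
from h import *
go(None)
im=arm.get_image('wrist'); cv2.imwrite('pics/w4.png',cv2.resize(im,(480,360))[...,::-1])
for r in wmask('bar',16): print(r)
E
```

```text
clock: 15.18
position: [468.6, 120.0, 23.6]
ee_rot: [-0.502, -0.498, 0.498, 0.502]
contact_force: [-0.3, 0.0, -0.1]
gripper_width: 84.8
clock: 16.02
position: [468.0, 119.8, 92.9]
ee_rot: [-0.501, -0.498, 0.499, 0.502]
contact_force: [-0.3, 0.3, -0.1]
gripper_width: 85.3
t 16.02 pos [468.  119.8  92.9] J [ 0.59  0.25 -0.47 -0.   -0.85 -0.59] F [-0.3  0.3 -0.1] w 85.3
axes x,y,z: [[0.006, 1.0, -0.001], [-0.002, -0.001, -1.0], [-1.0, 0.006, 0.002]]
(0.89, array([398., 222.]), array([405.3, 131.9]), array([275.2,  30.2]), 1.564)
```

View pics/w4.png

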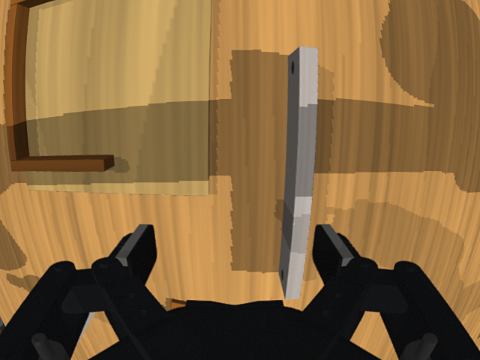

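Picture 8: the bar still stands. The open pads stand far back and passed over its top. I'll push with shut fingers instead, from the robot's side.

```bash
python3 -m creep '[{"delta_pos":[0,0,15],"rot":[0,0,0],"jaw":0},{"delta_pos":[0,0,20],"rot":[0,0,0],"jaw":0},{"delta_pos":[0,0,20],"rot":[0,0,0],"jaw":0},{"delta_pos":[0,0,20],"rot":[0,0,0],"jaw":0},{"delta_pos":[0,0,15],"rot":[0,0,0],"jaw":0},{"delta_pos":[0,0,10],"rot":[0,0,0],"jaw":0},{"delta_pos":[0,0,0],"rot":[0,0,0],"jaw":0},{"delta_pos":[0,20,0],"rot":[0,0,0],"jaw":0},{"delta_pos":[0,20,0],"rot":[0,0,0],"jaw":0},{"delta_pos":[0,20,0],"rot":[0,0,0],"jaw":0}]'
python3 -m creep '[{"delta_pos":[0,0,0],"rot":[0,0,0],"jaw":0},{"delta_pos":[0,0,-6],"rot":[0,0,0],"jaw":0},{"delta_pos":[0,0,-6],"rot":[0,0,0],"jaw":0},{"delta_pos":[0,0,-6],"rot":[0,0,0],"jaw":0},{"delta_pos":[0,0,-6],"rot":[0,0,0],"jaw":0},{"delta_pos":[0,0,-6],"rot":[0,0,0],"jaw":0},{"delta_pos":[0,0,-6],"rot":[0,0,0],"jaw":0},{"delta_pos":[0,0,-6],"rot":[0,0,0],"jaw":0},{"delta_pos":[0,0,-6],"rot":[0,0,0],"jaw":0},{"delta_pos":[0,0,0],"rot":[0,0,0],"jaw":0}]'
python3 - <<'E'
from h import *
go(None)
im=arm.get_image('wrist')
for r in wmask('bar',16): print(r)
E
```

```text
clock: 16.95
position: [370.0, 121.6, 33.5]
ee_rot: [0.502, 0.5, -0.498, -0.501]
contact_force: [-0.4, -0.0, 0.8]
gripper_width: -0.2
clock: 17.78
position: [418.0, 120.7, 33.8]
ee_rot: [0.502, 0.499, -0.498, -0.501]
contact_force: [-0.0, -0.5, -0.2]
gripper_width: 0.2
t 17.78 pos [418.  120.7  33.8] J [ 0.66  0.27 -0.65  0.   -0.65 -0.66] F [-0.  -0.5 -0.2] w 0.2
axes x,y,z: [[0.006, 1.0, 0.0], [0.001, 0.0, -1.0], [-1.0, 0.006, -0.001]]
(0.97, array([336., 158.]), array([404.5,  67.5]), array([152.6,  19.9]), 1.57)
```

```bash
python3 -m creep '[{"delta_pos":[0,-20,0],"rot":[0,0,0],"jaw":85},{"delta_pos":[0,-20,0],"rot":[0,0,0],"jaw":85},{"delta_pos":[0,-20,0],"rot":[0,0,0],"jaw":85},{"delta_pos":[0,-20,0],"rot":[0,0,0],"jaw":85},{"delta_pos":[0,-20,0],"rot":[0,0,0],"jaw":85},{"delta_pos":[0,0,0],"rot":[0,0,0],"jaw":85},{"delta_pos":[0,0,0],"rot":[0,0,0],"jaw":85},{"delta_pos":[0,0,0],"rot":[0,0,0],"jaw":85},{"delta_pos":[0,0,0],"rot":[0,0,0],"jaw":85},{"delta_pos":[0,0,0],"rot":[0,0,0],"jaw":85}]'
python3 - <<'E'
from h import *
go(None)
im=arm.get_image('wrist'); a=im
for r in wmask('bar',16): print(r)
b=arm.get_image('scene')
cv2.imwrite('pics/m2.png',np.hstack([cv2.resize(a,(400,300)),cv2.resize(b[120:330,180:460],(400,300))])[...,::-1])
E
```

```text
clock: 18.72
position: [415.8, 120.0, 132.7]
ee_rot: [-0.501, -0.498, 0.499, 0.502]
contact_force: [0.0, 0.0, -0.4]
gripper_width: 84.9
t 18.72 pos [415.8 120.  132.7] J [ 0.66  0.12 -0.53 -0.   -0.93 -0.66] F [ 0.   0.  -0.4] w 84.9
axes x,y,z: [[0.006, 1.0, -0.001], [-0.002, -0.001, -1.0], [-1.0, 0.006, 0.002]]
(0.82, array([322., 216.]), array([407.7, 130.4]), array([269. ,  19.3]), 1.565)
```

View pics/m2.png

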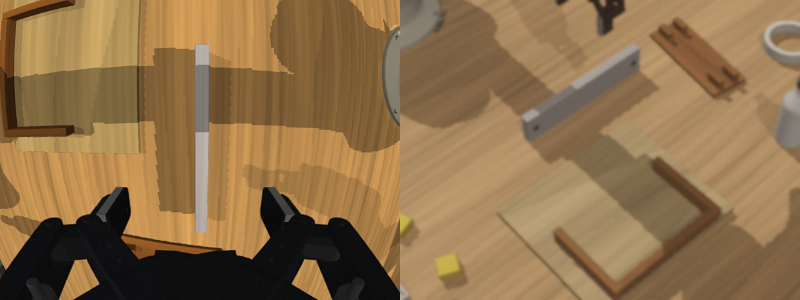

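Picture 9: the bar is still upright at x≈408 and untouched by the push. The wrist geometry explains it: the shut fingertips end about 17 mm above the reported TCP, and about 31 mm above when open. That also fits the first missed grip. I push again 18 mm lower.

```bash
python3 -m creep '[{"delta_pos":[0,0,16],"rot":[0,0,0],"jaw":0},{"delta_pos":[0,0,16],"rot":[0,0,0],"jaw":0},{"delta_pos":[0,0,16],"rot":[0,0,0],"jaw":0},{"delta_pos":[0,15,0],"rot":[0,0,0],"jaw":0},{"delta_pos":[0,20,0],"rot":[0,0,0],"jaw":0},{"delta_pos":[0,20,0],"rot":[0,0,0],"jaw":0},{"delta_pos":[0,20,0],"rot":[0,0,0],"jaw":0},{"delta_pos":[0,20,0],"rot":[0,0,0],"jaw":0},{"delta_pos":[0,15,0],"rot":[0,0,0],"jaw":0},{"delta_pos":[0,4,0],"rot":[0,0,0],"jaw":0}]'
python3 -m creep '[{"delta_pos":[0,0,0],"rot":[0,0,0],"jaw":0},{"delta_pos":[0,0,-6],"rot":[0,0,0],"jaw":0},{"delta_pos":[0,0,-6],"rot":[0,0,0],"jaw":0},{"delta_pos":[0,0,-6],"rot":[0,0,0],"jaw":0},{"delta_pos":[0,0,-6],"rot":[0,0,0],"jaw":0},{"delta_pos":[0,0,-6],"rot":[0,0,0],"jaw":0},{"delta_pos":[0,0,-6],"rot":[0,0,0],"jaw":0},{"delta_pos":[0,0,-6],"rot":[0,0,0],"jaw":0},{"delta_pos":[0,0,-6],"rot":[0,0,0],"jaw":0},{"delta_pos":[0,0,0],"rot":[0,0,0],"jaw":0}]'
python3 -m creep '[{"delta_pos":[0,-20,0],"rot":[0,0,0],"jaw":85},{"delta_pos":[0,-20,0],"rot":[0,0,0],"jaw":85},{"delta_pos":[0,-20,0],"rot":[0,0,0],"jaw":85},{"delta_pos":[0,-20,0],"rot":[0,0,0],"jaw":85},{"delta_pos":[0,-20,0],"rot":[0,0,0],"jaw":85},{"delta_pos":[0,0,0],"rot":[0,0,0],"jaw":85},{"delta_pos":[0,0,0],"rot":[0,0,0],"jaw":85},{"delta_pos":[0,0,0],"rot":[0,0,0],"jaw":85},{"delta_pos":[0,0,0],"rot":[0,0,0],"jaw":85},{"delta_pos":[0,0,0],"rot":[0,0,0],"jaw":85}]'
python3 - <<'E'
from h import *
go(None)
im=arm.get_image('wrist'); cv2.imwrite('pics/w5.png',im[...,::-1])
for r in wmask('bar',16): print(r)
b=arm.get_image('scene')
L=arm.masks_of('scene','bar'); print([(np.round(d['location']),d['p'],d['pixels'].sum()) for d in L])
m={'scene':L[0]['pixels'].astype(np.float32)}
print(fit('barflat',m,[435,120,np.pi/2]))
M['barst']=[B(0,0,0,240,16,50)];print(fit('barst',m,[435,120,np.pi/2]))
E
```

```text
clock: 19.7
position: [367.0, 119.4, 17.6]
ee_rot: [-0.501, -0.497, 0.5, 0.502]
contact_force: [0.1, 0.2, -0.7]
gripper_width: -0.1
clock: 20.53
position: [417.9, 120.7, 19.8]
ee_rot: [0.502, 0.499, -0.498, -0.501]
contact_force: [0.2, 0.2, 1.4]
gripper_width: -0.3
clock: 21.37
position: [415.8, 119.9, 118.7]
ee_rot: [-0.501, -0.498, 0.499, 0.502]
contact_force: [0.1, -0.5, 0.0]
gripper_width: 84.8
t 21.37 pos [415.8 119.9 118.7] J [ 0.66  0.13 -0.55 -0.   -0.89 -0.66] F [ 0.1 -0.5  0. ] w 84.8
axes x,y,z: [[0.006, 1.0, -0.001], [-0.002, -0.001, -1.0], [-1.0, 0.006, 0.002]]
(0.85, array([324., 221.]), array([407.6, 130.9]), array([271.2,  18.9]), 1.566)
[(array([304., 187.]), 0.87, np.int64(1743)), (array([450., 140.]), 0.67, np.int64(577)), (array([230., 388.]), 0.56, np.int64(2566))]
(array([393.40894697, 126.71467115,   1.5922051 ]), np.float64(0.20180630683898926))
(array([408.12236706, 120.49043011,   1.56753905]), np.float64(0.05249488353729248))
```

The bar is still up (fit z 50, x=408), so the shut tips must be more than 30 mm above the reported TCP. My other geometric estimate was about 36 mm. I push with TCP z ≈ 0 and check the force.

```bash
python3 -m creep '[{"delta_pos":[0,0,16],"rot":[0,0,0],"jaw":0},{"delta_pos":[0,10,16],"rot":[0,0,0],"jaw":0},{"delta_pos":[0,15,16],"rot":[0,0,0],"jaw":0},{"delta_pos":[0,15,0],"rot":[0,0,0],"jaw":0},{"delta_pos":[0,20,0],"rot":[0,0,0],"jaw":0},{"delta_pos":[0,20,0],"rot":[0,0,0],"jaw":0},{"delta_pos":[0,20,0],"rot":[0,0,0],"jaw":0},{"delta_pos":[0,10,0],"rot":[0,0,0],"jaw":0},{"delta_pos":[0,5,0],"rot":[0,0,0],"jaw":0},{"delta_pos":[0,3,0],"rot":[0,0,0],"jaw":0}]'
python3 -m creep '[{"delta_pos":[0,0,0],"rot":[0,0,0],"jaw":0},{"delta_pos":[0,0,-6],"rot":[0,0,0],"jaw":0},{"delta_pos":[0,0,-6],"rot":[0,0,0],"jaw":0},{"delta_pos":[0,0,-6],"rot":[0,0,0],"jaw":0},{"delta_pos":[0,0,-6],"rot":[0,0,0],"jaw":0},{"delta_pos":[0,0,-6],"rot":[0,0,0],"jaw":0},{"delta_pos":[0,0,-6],"rot":[0,0,0],"jaw":0},{"delta_pos":[0,0,-6],"rot":[0,0,0],"jaw":0},{"delta_pos":[0,0,-6],"rot":[0,0,0],"jaw":0},{"delta_pos":[0,0,0],"rot":[0,0,0],"jaw":0}]'
python3 - <<'E'
from h import *
b=arm.get_image('scene')
L=arm.masks_of('scene','bar'); m={'scene':L[0]['pixels'].astype(np.float32)};print(np.round(L[0]['location']))
print(fit('barflat',m,[435,120,np.pi/2]))
M['barst']=[B(0,0,0,240,16,50)];print(fit('barst',m,[435,120,np.pi/2]))
E
```

```text
clock: 22.4
position: [368.3, 120.5, 1.1]
ee_rot: [0.501, 0.498, -0.499, -0.501]
contact_force: [0.5, 0.8, -0.6]
gripper_width: 0.1
clock: 23.23
position: [418.1, 120.8, 1.8]
ee_rot: [0.502, 0.499, -0.498, -0.501]
contact_force: [-0.1, -0.4, 0.4]
gripper_width: -0.1
[328. 271.]
(array([684.32468217,  -4.62219062,   1.51823876]), np.float64(0.7372105121612549))
(array([435.        , 120.        ,   1.42079633]), np.float64(1.0))
```

```bash
python3 -m creep '[{"delta_pos":[0,-20,0],"rot":[0,0,0],"jaw":85},{"delta_pos":[0,-20,0],"rot":[0,0,0],"jaw":85},{"delta_pos":[0,-20,0],"rot":[0,0,0],"jaw":85},{"delta_pos":[0,-20,0],"rot":[0,0,0],"jaw":85},{"delta_pos":[0,-20,0],"rot":[0,0,0],"jaw":85},{"delta_pos":[0,0,0],"rot":[0,0,0],"jaw":85},{"delta_pos":[0,0,0],"rot":[0,0,0],"jaw":85},{"delta_pos":[0,0,0],"rot":[0,0,0],"jaw":85},{"delta_pos":[0,0,0],"rot":[0,0,0],"jaw":85},{"delta_pos":[0,0,0],"rot":[0,0,0],"jaw":85}]'
python3 - <<'E'
from h import *
go(None)
a=arm.get_image('wrist')
for r in wmask('bar',16): print(r)
b=arm.get_image('side')
cv2.imwrite('pics/m3.png',np.hstack([cv2.resize(a,(400,300)),cv2.resize(b[120:420,160:560],(400,300))])[...,::-1])
E
```

```text
clock: 24.17
position: [415.7, 119.9, 100.7]
ee_rot: [-0.501, -0.498, 0.499, 0.502]
contact_force: [-0.6, -0.4, 0.9]
gripper_width: 85.0
t 24.17 pos [415.7 119.9 100.7] J [ 0.66  0.16 -0.57 -0.   -0.84 -0.66] F [-0.6 -0.4  0.9] w 85.0
axes x,y,z: [[0.006, 1.0, -0.001], [-0.002, -0.001, -1.0], [-1.0, 0.006, 0.002]]
(0.62, array([273., 216.]), array([444. , 121.1]), array([239.4,  51.1]), 1.561)
```

The bar is down flat at (444, 121), 239×51 mm as it must be. I regrasp by the flat, descending with force checks.

```bash
python3 -m creep '[{"delta_pos":[1,10,-14],"rot":[0,0,0],"jaw":72},{"delta_pos":[0,15,-14],"rot":[0,0,0],"jaw":72},{"delta_pos":[0,20,0],"rot":[0,0,0],"jaw":72},{"delta_pos":[0,20,0],"rot":[0,0,0],"jaw":72},{"delta_pos":[0,20,0],"rot":[0,0,0],"jaw":72},{"delta_pos":[0,20,0],"rot":[0,0,0],"jaw":72},{"delta_pos":[0,12,0],"rot":[0,0,0],"jaw":72},{"delta_pos":[0,5,0],"rot":[0,0,0],"jaw":72},{"delta_pos":[0,3,0],"rot":[0,0,0],"jaw":72},{"delta_pos":[0,0,0],"rot":[0,0,0],"jaw":72}]'
python3 - <<'E'
from h import *
go([444,121,-40],1.561+np.pi/2)
a=arm.get_image('wrist'); cv2.imwrite('pics/w6.png',a[...,::-1])
E
```

```text
clock: 25.15
position: [444.5, 121.2, -23.6]
ee_rot: [-0.501, -0.498, 0.499, 0.501]
contact_force: [-0.3, 0.1, -0.0]
gripper_width: 72.3
t 25.15 pos [444.5 121.2 -23.6] J [ 0.62  0.41 -0.65  0.   -0.52 -0.63] F [-0.3  0.1 -0. ] w 72.3
axes x,y,z: [[0.006, 1.0, -0.001], [-0.001, -0.001, -1.0], [-1.0, 0.006, 0.001]]
shift now-frame [-0.2 16.4  0.5]
turn [-0.001  0.004 -0.001] rows 0.0 shift after turn [-0.2 16.4  0.5]
turn [-1.000e-03 -3.138e+00  1.000e-03] rows 26.1 shift after turn [ 0.2 16.4 -0.5]
```

View pics/w6.png

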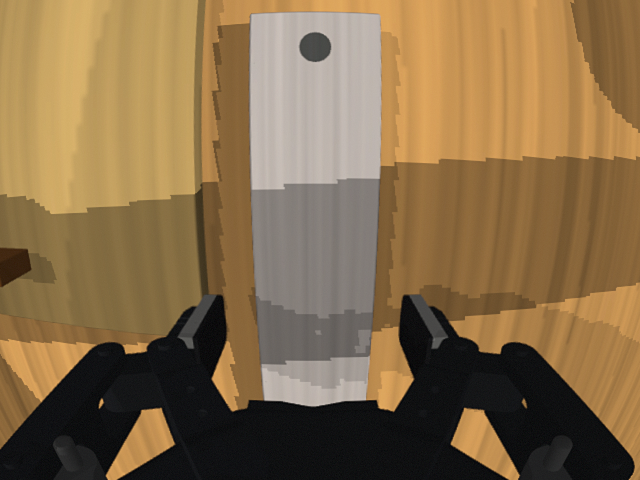

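Picture 10: the flat bar is centred between the fingers (bar cols 258–375, tips 223/403). The tips are still well above it and the board edge is close on the left. I narrow the jaws to 58 and descend in checked steps.

```bash
python3 -m creep '[{"delta_pos":[0,0,0],"rot":[0,0,0],"jaw":58},{"delta_pos":[0,0,0],"rot":[0,0,0],"jaw":58},{"delta_pos":[0,5,0],"rot":[0,0,0],"jaw":58},{"delta_pos":[0,3,0],"rot":[0,0,0],"jaw":58},{"delta_pos":[0,2,0],"rot":[0,0,0],"jaw":58},{"delta_pos":[0,2,0],"rot":[0,0,0],"jaw":58},{"delta_pos":[0,1,0],"rot":[0,0,0],"jaw":58},{"delta_pos":[0,1,0],"rot":[0,0,0],"jaw":58},{"delta_pos":[0,0,0],"rot":[0,0,0],"jaw":58},{"delta_pos":[0,0,0],"rot":[0,0,0],"jaw":58}]'
python3 - <<'E'
from h import *
s=arm.read_state(); print(s['position'],s['contact_force'],s['wrist_torque'])
a=arm.get_image('wrist'); cv2.imwrite('pics/w7.png',a[...,::-1])
E
```

```text
clock: 26.03
position: [444.5, 121.2, -37.3]
ee_rot: [-0.501, -0.498, 0.499, 0.501]
contact_force: [-0.7, -0.3, 0.2]
gripper_width: 58.2
[444.51594511 121.22495994 -37.34578691] [-0.6793836  -0.33592761  0.22972377] [-0.0015763   0.04209193  0.03041284]
```

```bash
python3 -m creep '[{"delta_pos":[0,1,0],"rot":[0,0,0],"jaw":58},{"delta_pos":[0,1,0],"rot":[0,0,0],"jaw":58},{"delta_pos":[0,1,0],"rot":[0,0,0],"jaw":58},{"delta_pos":[0,1,0],"rot":[0,0,0],"jaw":58},{"delta_pos":[0,1,0],"rot":[0,0,0],"jaw":58},{"delta_pos":[0,1,0],"rot":[0,0,0],"jaw":58},{"delta_pos":[0,0,0],"rot":[0,0,0],"jaw":58},{"delta_pos":[0,0,0],"rot":[0,0,0],"jaw":40},{"delta_pos":[0,0,0],"rot":[0,0,0],"jaw":40},{"delta_pos":[0,0,0],"rot":[0,0,0],"jaw":40}]'
```

```text
clock: 26.92
position: [446.8, 122.0, -40.3]
ee_rot: [0.501, 0.501, -0.498, -0.5]
contact_force: [-0.9, -2.8, 25.1]
gripper_width: 48.6
```

```bash
python3 -m creep '[{"delta_pos":[0,-2,0],"rot":[0,0,0],"jaw":30},{"delta_pos":[0,-1,0],"rot":[0,0,0],"jaw":30},{"delta_pos":[0,0,0],"rot":[0,0,0],"jaw":30},{"delta_pos":[0,0,0],"rot":[0,0,0],"jaw":30},{"delta_pos":[0,-3,0],"rot":[0,0,0],"jaw":30},{"delta_pos":[0,-4,0],"rot":[0,0,0],"jaw":30},{"delta_pos":[0,-5,0],"rot":[0,0,0],"jaw":30},{"delta_pos":[0,-5,0],"rot":[0,0,0],"jaw":30},{"delta_pos":[0,0,0],"rot":[0,0,0],"jaw":30},{"delta_pos":[0,0,0],"rot":[0,0,0],"jaw":30}]'
python3 - <<'E'
from h import *
q=np.array([602.5,5.6,-.026]); c=place(np.array([[-44.,0,0]]),q)[0]; print(c)
go([c[0],c[1],40],np.pi-.026)
E
```

```text
clock: 27.75
position: [444.7, 121.4, -23.0]
ee_rot: [0.502, 0.499, -0.498, -0.501]
contact_force: [0.3, -1.2, -4.0]
gripper_width: 48.6
[558.51487116   6.74387111   0.        ]
t 27.75 pos [444.7 121.4 -23. ] J [ 0.62  0.41 -0.65 -0.   -0.52 -0.63] F [ 0.3 -1.2 -4. ] w 48.6
axes x,y,z: [[0.006, 1.0, 0.001], [0.001, 0.001, -1.0], [-1.0, 0.006, -0.001]]
shift now-frame [-113.9  -63.  -114.5]
turn [0.001 0.02  0.001] rows 0.2 shift after turn [-111.7  -63.  -116.8]
turn [ 1.000e-03 -3.122e+00 -1.000e-03] rows 26.0 shift after turn [111.7 -63.  116.8]
```

```bash
python3 -m creep '[{"delta_pos":[0,-20,0],"rot":[0,0.02,0],"jaw":30},{"delta_pos":[0,-20,0],"rot":[0,0,0],"jaw":30},{"delta_pos":[-12,0,-12],"rot":[0,0,0],"jaw":30},{"delta_pos":[-20,0,-20],"rot":[0,0,0],"jaw":30},{"delta_pos":[-22,0,-22],"rot":[0,0,0],"jaw":30},{"delta_pos":[-22,0,-22],"rot":[0,0,0],"jaw":30},{"delta_pos":[-20,0,-20],"rot":[0,0,0],"jaw":30},{"delta_pos":[-15,0,-15],"rot":[0,0,0],"jaw":30},{"delta_pos":[0,0,0],"rot":[0,0,0],"jaw":30},{"delta_pos":[0,0,0],"rot":[0,0,0],"jaw":30}]'
python3 - <<'E'
from h import *
q=np.array([602.5,5.6,-.026]); c=place(np.array([[-45.,0,0]]),q)[0]
go([c[0],c[1],-26],np.pi-.026)
a=arm.get_image('wrist'); cv2.imwrite('pics/w8.png',a[...,::-1])
for r in wmask('bar',70): print(r)
for r in wmask('board',12): print(r)
E
```

```text
clock: 28.58
position: [552.3, 6.3, 15.8]
ee_rot: [-0.507, -0.492, 0.493, 0.508]
contact_force: [-0.5, 0.5, -3.6]
gripper_width: 49.0
t 28.58 pos [552.3   6.3  15.8] J [ 0.3   0.46 -0.39 -0.   -0.73 -0.33] F [-0.5  0.5 -3.6] w 49.0
axes x,y,z: [[0.029, 1.0, -0.0], [-0.002, -0.0, -1.0], [-1.0, 0.029, 0.002]]
shift now-frame [ 0.6 41.8 -5.3]
turn [-0.002 -0.003 -0.   ] rows 0.0 shift after turn [ 0.6 41.8 -5.2]
turn [ 0.000e+00  3.139e+00 -3.000e-03] rows 26.2 shift after turn [-0.6 41.8  5.2]
(0.79, array([310., 188.]), array([550.3, -32.5]), array([160. ,  50.6]), 1.542)
(0.66, array([151., 190.]), array([663.4,  -9.8]), array([226.4, 151.7]), 1.545)
```

View pics/w8.png

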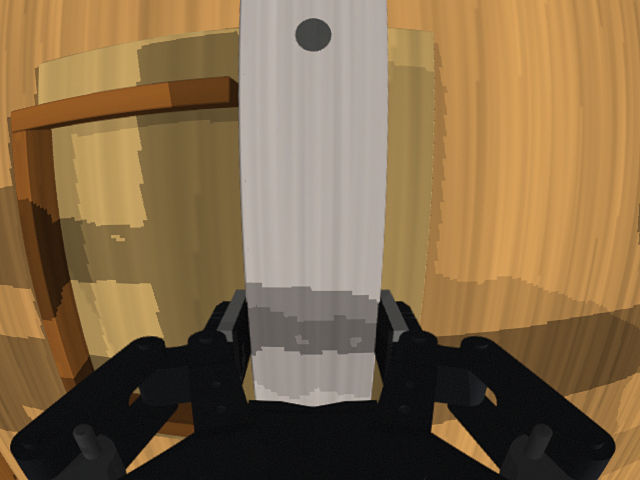

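Picture 11: the bar is held across the open side just above the board, parallel to its edge (angles 1.542 and 1.545) and a few mm short of the rim ends (rim end at (238,92)). I lower it, then slide toward the rims with force checks.

```bash
python3 -m creep '[{"delta_pos":[0,10,0],"rot":[0,0,0],"jaw":30},{"delta_pos":[0,10,0],"rot":[0,0,0],"jaw":30},{"delta_pos":[0,8,0],"rot":[0,0,0],"jaw":30},{"delta_pos":[0,5,0],"rot":[0,0,0],"jaw":30},{"delta_pos":[0,4,0],"rot":[0,0,0],"jaw":30},{"delta_pos":[0,2,0],"rot":[0,0,0],"jaw":30},{"delta_pos":[0,1,0],"rot":[0,0,0],"jaw":30},{"delta_pos":[0,1,0],"rot":[0,0,0],"jaw":30},{"delta_pos":[0,0,0],"rot":[0,0,0],"jaw":30},{"delta_pos":[0,0,0],"rot":[0,0,0],"jaw":30}]'
python3 -m creep '[{"delta_pos":[0,0.5,0],"rot":[0,0,0],"jaw":30},{"delta_pos":[0,0.5,-1],"rot":[0,0,0],"jaw":30},{"delta_pos":[0,0,-1],"rot":[0,0,0],"jaw":30},{"delta_pos":[0,0,-1],"rot":[0,0,0],"jaw":30},{"delta_pos":[0,0,-1],"rot":[0,0,0],"jaw":30},{"delta_pos":[0,0,-1],"rot":[0,0,0],"jaw":30},{"delta_pos":[0,0,0],"rot":[0,0,0],"jaw":30},{"delta_pos":[0,0,0],"rot":[0,0,0],"jaw":30},{"delta_pos":[0,0,0],"rot":[0,0,0],"jaw":30},{"delta_pos":[0,0,0],"rot":[0,0,0],"jaw":30}]'
```

```text
clock: 29.57
position: [552.9, 7.4, -24.0]
ee_rot: [0.507, 0.494, -0.493, -0.506]
contact_force: [-0.5, 0.3, -4.1]
gripper_width: 48.9
clock: 30.4
position: [557.5, 7.2, -25.3]
ee_rot: [-0.506, -0.493, 0.494, 0.506]
contact_force: [1.0, 0.7, -3.5]
gripper_width: 48.9
```

```bash
python3 -m creep '[{"delta_pos":[0,0.5,0],"rot":[0,0,0],"jaw":30},{"delta_pos":[0,0.5,0],"rot":[0,0,0],"jaw":30},{"delta_pos":[0,0.5,0],"rot":[0,0,0],"jaw":30},{"delta_pos":[0,0.5,0],"rot":[0,0,0],"jaw":30},{"delta_pos":[0,0,-1],"rot":[0,0,0],"jaw":30},{"delta_pos":[0,0,-1],"rot":[0,0,0],"jaw":30},{"delta_pos":[0,0,0],"rot":[0,0,0],"jaw":30},{"delta_pos":[0,0,0],"rot":[0,0,0],"jaw":30},{"delta_pos":[0,0,0],"rot":[0,0,0],"jaw":30},{"delta_pos":[0,0,0],"rot":[0,0,0],"jaw":30}]'
python3 -c "
from bench import arm
s=arm.read_state(); print(s['contact_force'],s['wrist_torque'])"
```

```text
clock: 31.23
position: [559.6, 7.2, -27.3]
ee_rot: [0.506, 0.493, -0.493, -0.506]
contact_force: [0.8, -0.0, -4.3]
gripper_width: 48.5
[ 0.83218147 -0.0327856  -4.27921452] [ 0.01908497 -0.01277396  0.04336463]
```

```bash
python3 -m creep '[{"delta_pos":[0,0.5,0],"rot":[0,0,0],"jaw":30},{"delta_pos":[0,0.5,0],"rot":[0,0,0],"jaw":30},{"delta_pos":[0,0.5,0],"rot":[0,0,0],"jaw":30},{"delta_pos":[0,0,-0.7],"rot":[0,0,0],"jaw":30},{"delta_pos":[0,0,-0.7],"rot":[0,0,0],"jaw":30},{"delta_pos":[0,0,-0.6],"rot":[0,0,0],"jaw":30},{"delta_pos":[0,0,0],"rot":[0,0,0],"jaw":30},{"delta_pos":[0,0,0],"rot":[0,0,0],"jaw":30},{"delta_pos":[0,0,0],"rot":[0,0,0],"jaw":30},{"delta_pos":[0,0,0],"rot":[0,0,0],"jaw":30}]'
python3 -c "
from bench import arm
s=arm.read_state(); print(s['contact_force'],s['wrist_torque'])"
```

```text
clock: 32.07
position: [559.6, 7.1, -28.1]
ee_rot: [-0.506, -0.493, 0.494, 0.507]
contact_force: [-6.3, 2.5, 7.2]
gripper_width: 48.7
[-6.34347448  2.45957683  7.1977496 ] [0.70895413 1.80772215 0.05291578]
```

Contact on both the board (7 N) and the rims (−6 N, the arm stopped at 559.6). I open slightly and push with the rear finger so the bar squares itself against both rims.

```bash
python3 -m creep '[{"delta_pos":[0,-1,0],"rot":[0,0,0],"jaw":58},{"delta_pos":[0,-1,0],"rot":[0,0,0],"jaw":58},{"delta_pos":[0,0,0],"rot":[0,0,0],"jaw":58},{"delta_pos":[0,0,-1.5],"rot":[0,0,0],"jaw":58},{"delta_pos":[0,0,-1.5],"rot":[0,0,0],"jaw":58},{"delta_pos":[0,0,-1],"rot":[0,0,0],"jaw":58},{"delta_pos":[0,0,-1],"rot":[0,0,0],"jaw":58},{"delta_pos":[0,0,-1],"rot":[0,0,0],"jaw":58},{"delta_pos":[0,0,0],"rot":[0,0,0],"jaw":58},{"delta_pos":[0,0,0],"rot":[0,0,0],"jaw":58}]'
```

```text
clock: 32.9
position: [566.4, 6.6, -27.1]
ee_rot: [-0.506, -0.493, 0.494, 0.507]
contact_force: [-3.8, 0.6, 1.8]
gripper_width: 58.1
```

```bash
python3 -m creep '[{"delta_pos":[0,0,-0.7],"rot":[0,0,0],"jaw":58},{"delta_pos":[0,0,-0.7],"rot":[0,0,0],"jaw":58},{"delta_pos":[0,0,-0.6],"rot":[0,0,0],"jaw":58},{"delta_pos":[0,0,0],"rot":[0,0,0],"jaw":58},{"delta_pos":[0,0,0],"rot":[0,0,0],"jaw":58},{"delta_pos":[0,0,0],"rot":[0,0,0],"jaw":58},{"delta_pos":[0,0,0],"rot":[0,0,0],"jaw":58},{"delta_pos":[0,0,0],"rot":[0,0,0],"jaw":58},{"delta_pos":[0,0,0],"rot":[0,0,0],"jaw":58},{"delta_pos":[0,0,0],"rot":[0,0,0],"jaw":58}]'
```

```text
clock: 33.73
position: [566.3, 6.6, -27.2]
ee_rot: [-0.505, -0.491, 0.495, 0.508]
contact_force: [-8.5, 0.8, 5.3]
gripper_width: 57.9
```

The arm stands still while the force rises, so the bar is flush on the rims. I back off, rise and measure the bar; then turn and go over the tray.

```bash
python3 -m creep '[{"delta_pos":[0,0,3],"rot":[0,0,0],"jaw":58},{"delta_pos":[0,0,3.5],"rot":[0,0,0],"jaw":58},{"delta_pos":[0,0,0],"rot":[0,0,0],"jaw":60},{"delta_pos":[0,-10,0],"rot":[0,0,0],"jaw":62},{"delta_pos":[0,-20,0],"rot":[0,0,0],"jaw":85},{"delta_pos":[0,-30,0],"rot":[0,0,0],"jaw":85},{"delta_pos":[0,-30,0],"rot":[0,0,0],"jaw":85},{"delta_pos":[0,-30,0],"rot":[0,0,0],"jaw":85},{"delta_pos":[0,0,0],"rot":[0,0,0],"jaw":85},{"delta_pos":[0,0,0],"rot":[0,0,0],"jaw":85}]'
python3 - <<'E'
from h import *
go([520,-338,90],np.pi/2)
a=arm.get_image('wrist'); cv2.imwrite('pics/w9.png',a[...,::-1])
for r in wmask('bar',28): print(r)
for r in wmask('board',12): print(r)
b=arm.get_image('scene')
L=[d for d in arm.masks_of('scene','bar') if np.hypot(*(d['location']-proj('scene',np.array([[562,7,20.]]))[0]))<40]
print(len(L))
if L:
    q,f=fit('barflatb',{'scene':L[0]['pixels'].astype(np.float32)},[562,7,1.545]); print(q,f)
E
```

```text
clock: 34.57
position: [565.5, 7.7, 96.5]
ee_rot: [0.508, 0.496, -0.491, -0.505]
contact_force: [-0.8, 0.6, -0.3]
gripper_width: 84.9
t 34.57 pos [565.5   7.7  96.5] J [ 0.3   0.37 -0.28  0.   -0.91 -0.33] F [-0.8  0.6 -0.3] w 84.9
axes x,y,z: [[0.026, 1.0, 0.002], [0.008, 0.002, -1.0], [-1.0, 0.026, -0.007]]
shift now-frame [-346.7    5.5   36.7]
turn [0.004 1.545 0.007] rows 12.9 shift after turn [ -45.5    6.5 -345.7]
turn [ 0.007 -1.597 -0.004] rows 13.3 shift after turn [ 45.5   6.5 345.7]
(0.89, array([318., 213.]), array([559.3,   4.4]), array([235.8,  49.9]), 1.545)
(0.73, array([237., 203.]), array([605.3,   4.5]), array([255.7, 236.5]), 1.547)
1
[561.34223722   6.93680217   1.56432181] 0.13060182332992554
```

```bash
python3 -m creep '[{"delta_pos":[0,0,0],"rot":[0,0.119,0],"jaw":85},{"delta_pos":[0,0,0],"rot":[0,0.119,0],"jaw":85},{"delta_pos":[0,0,0],"rot":[0,0.119,0],"jaw":85},{"delta_pos":[0,0,0],"rot":[0,0.119,0],"jaw":85},{"delta_pos":[0,0,0],"rot":[0,0.119,0],"jaw":85},{"delta_pos":[0,0,0],"rot":[0,0.119,0],"jaw":85},{"delta_pos":[0,0,0],"rot":[0,0.119,0],"jaw":85},{"delta_pos":[0,0,0],"rot":[0,0.119,0],"jaw":85},{"delta_pos":[0,0,0],"rot":[0,0.119,0],"jaw":85},{"delta_pos":[0,0,0],"rot":[0,0.119,0],"jaw":85}]'
python3 -m creep '[{"delta_pos":[0,0,0],"rot":[0,0.119,0],"jaw":85},{"delta_pos":[0,0,0],"rot":[0,0.119,0],"jaw":85},{"delta_pos":[0,0,0],"rot":[0,0.117,0],"jaw":85},{"delta_pos":[-5,0,-30],"rot":[0,0,0],"jaw":85},{"delta_pos":[-5,0,-40],"rot":[0,0,0],"jaw":85},{"delta_pos":[-5,0,-40],"rot":[0,0,0],"jaw":85},{"delta_pos":[-8,0,-40],"rot":[0,0,0],"jaw":85},{"delta_pos":[-8,0,-40],"rot":[0,0,0],"jaw":85},{"delta_pos":[-7,0,-40],"rot":[0,0,0],"jaw":85},{"delta_pos":[-7,0,-40],"rot":[0,0,0],"jaw":85}]'
python3 -m creep '[{"delta_pos":[0,0,-40],"rot":[0,0,0],"jaw":85},{"delta_pos":[0,0,-35],"rot":[0,0,0],"jaw":85},{"delta_pos":[0,0,0],"rot":[0,0,0],"jaw":85},{"delta_pos":[0,0,0],"rot":[0,0,0],"jaw":85},{"delta_pos":[0,0,0],"rot":[0,0,0],"jaw":85},{"delta_pos":[0,0,0],"rot":[0,0,0],"jaw":60},{"delta_pos":[0,0,0],"rot":[0,0,0],"jaw":60},{"delta_pos":[0,0,0],"rot":[0,0,0],"jaw":60},{"delta_pos":[0,0,0],"rot":[0,0,0],"jaw":60},{"delta_pos":[0,0,0],"rot":[0,0,0],"jaw":60}]'
python3 - <<'E'
from h import *
go([534,-338,20],np.pi/2)
a=arm.get_image('wrist'); cv2.imwrite('pics/w10.png',a[...,::-1])
for r in wmask('tray',18): print(r)
for r in wmask('tile1_mid',20): print(r)
# brown handle by colour
h=cv2.cvtColor(a,cv2.COLOR_RGB2HSV); L=arm.masks_of('wrist','tray')
for d in L: 
    if d['p']>.4:
        m=d['pixels']&(h[...,1]>110); ys,xs=np.nonzero(m); print('brown',m.sum(), xs.mean() if len(xs) else 0, ys.mean() if len(xs) else 0)
E
```

```text
clock: 35.65
position: [562.6, 6.9, 92.0]
ee_rot: [0.696, 0.122, -0.124, -0.696]
contact_force: [-0.0, -0.3, 0.4]
gripper_width: 85.1
clock: 36.48
position: [516.9, -264.6, 92.2]
ee_rot: [-0.707, 0.001, 0.001, 0.707]
contact_force: [1.1, -0.2, 0.1]
gripper_width: 85.2
clock: 37.32
position: [518.3, -337.2, 93.4]
ee_rot: [0.707, 0.0, -0.0, -0.707]
contact_force: [0.0, 0.5, 0.4]
gripper_width: 60.4
t 37.32 pos [ 518.3 -337.2   93.4] J [-0.32  0.46 -0.14 -0.   -0.97 -1.25] F [0.  0.5 0.4] w 60.4
axes x,y,z: [[1.0, 0.001, 0.0], [0.0, -0.0, -1.0], [-0.001, 1.0, -0.0]]
shift now-frame [15.7 73.4 -0.8]
turn [0.    0.001 0.   ] rows 0.0 shift after turn [15.7 73.4 -0.8]
turn [ 0.    -3.141 -0.   ] rows 26.2 shift after turn [-15.7  73.4   0.8]
(0.87, array([313., 165.]), array([ 492.2, -337.3]), array([ 96., 145.]), 3.114)
(0.94, array([450.,  92.]), array([ 412.6, -240.9]), array([29.3, 33.4]), 1.935)
(0.87, array([344., 200.]), array([ 492. , -315.1]), array([31. , 31.8]), 3.069)
(0.73, array([460., 229.]), array([ 512.4, -230.5]), array([35.1, 29.7]), 1.15)
brown 1316 310.74468085106383 265.93465045592706
```

View pics/w10.png

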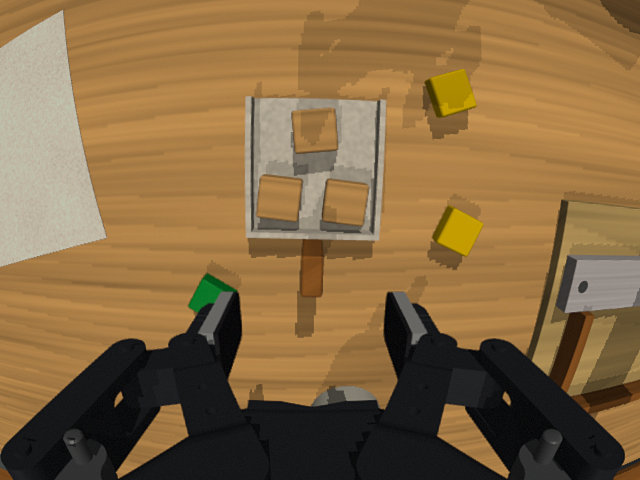

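Picture 12 (the last one I may view) shows the tray at cols 246–386, rows 97–240, with three wooden tiles inside. The handle is at (311,268), and the yellow and green cubes lie outside. The bar end at (600,283) touches the rim end (590,313). I compute the tray pose from its four upper wall corners.

```bash
python3 - <<'E'
from h import *
P=np.array([wray(p,18)[:2] for p in [(246,97),(386,100),(380,240),(247,238)]]); print(P.round(1))
d=(P[2]+P[3]-P[0]-P[1])/2; yaw=np.arctan2(d[1],d[0]); c=P.mean(0); print('len',np.linalg.norm(d),'wid',np.linalg.norm(P[1]-P[0]),np.linalg.norm(P[2]-P[3]),'yaw',yaw,'c',c)
w=P[1]-P[0]; print('yaw2',np.arctan2(-w[0],w[1]))
h=c+64*np.array([np.cos(yaw),np.sin(yaw)]); print('handle',h)
for p in [(300,298),(323,298)]: print(wray(p,58).round(1))
go([h[0],h[1],0],np.pi/2-.026)
E
```

```text
[[ 418.9 -382.8]
 [ 420.8 -287.5]
 [ 520.  -289. ]
 [ 518.5 -384.7]]
len 99.39055276218282 wid 95.34070728490332 95.73711616986024 yaw -0.017007527157114524 c [ 469.5568263  -335.99229238]
yaw2 -0.01979289478073433
handle [ 533.54757033 -337.08072164]
[ 547.  -345.6   58. ]
[ 547. -331.   58.]
t 37.52 pos [ 518.1 -337.7   93.3] J [-0.32  0.46 -0.14 -0.   -0.97 -1.25] F [-1.4 -0.1  0.1] w 60.2
axes x,y,z: [[1.0, 0.0, 0.0], [0.0, -0.0, -1.0], [-0.0, 1.0, -0.0]]
shift now-frame [15.4 93.3  0.6]
turn [0.    0.026 0.   ] rows 0.2 shift after turn [15.4 93.3  1. ]
turn [ 0.    -3.116 -0.   ] rows 26.0 shift after turn [-15.4  93.3  -1. ]
```

```bash
python3 -m creep '[{"delta_pos":[8,10,0.5],"rot":[0,0.02,0],"jaw":60},{"delta_pos":[7.5,15,0.5],"rot":[0,0,0],"jaw":60},{"delta_pos":[0,20,0],"rot":[0,0,0],"jaw":60},{"delta_pos":[0,20,0],"rot":[0,0,0],"jaw":60},{"delta_pos":[0,20,0],"rot":[0,0,0],"jaw":60},{"delta_pos":[0,12,0],"rot":[0,0,0],"jaw":60},{"delta_pos":[0,6,0],"rot":[0,0,0],"jaw":60},{"delta_pos":[0,4,0],"rot":[0,0,0],"jaw":60},{"delta_pos":[0,0,0],"rot":[0,0,0],"jaw":60},{"delta_pos":[0,0,0],"rot":[0,0,0],"jaw":40}]'
python3 -m creep '[{"delta_pos":[0,0,0],"rot":[0,0,0],"jaw":25},{"delta_pos":[0,0,0],"rot":[0,0,0],"jaw":10},{"delta_pos":[0,0,0],"rot":[0,0,0],"jaw":0},{"delta_pos":[0,0,0],"rot":[0,0,0],"jaw":0},{"delta_pos":[0,0,0],"rot":[0,0,0],"jaw":0},{"delta_pos":[0,0,0],"rot":[0,0,0],"jaw":0},{"delta_pos":[0,0,0],"rot":[0,0,0],"jaw":0},{"delta_pos":[0,0,0],"rot":[0,0,0],"jaw":0},{"delta_pos":[0,0,0],"rot":[0,0,0],"jaw":0},{"delta_pos":[0,0,0],"rot":[0,0,0],"jaw":0}]'
python3 -c "
from h import *
go([534,-337.5,0],np.pi/2-.02)"
```

```text
clock: 38.35
position: [534.2, -337.3, -13.2]
ee_rot: [0.707, -0.007, 0.007, -0.707]
contact_force: [-0.3, -1.0, 0.5]
gripper_width: 49.4
clock: 39.18
position: [534.3, -337.4, -12.7]
ee_rot: [0.707, -0.006, 0.008, -0.707]
contact_force: [-0.6, 0.1, 5.9]
gripper_width: 12.9
t 39.18 pos [ 534.3 -337.4  -12.7] J [-0.31  0.6  -0.21  0.   -0.76 -1.28] F [-0.6  0.1  5.9] w 12.9
axes x,y,z: [[1.0, -0.02, 0.002], [0.002, -0.001, -1.0], [0.02, 1.0, -0.001]]
shift now-frame [ -0.3 -12.7  -0.2]
turn [0.001 0.    0.002] rows 0.0 shift after turn [ -0.3 -12.7  -0.1]
turn [ 3.000e-03 -3.141e+00 -1.000e-03] rows 26.2 shift after turn [  0.3 -12.7   0.1]
```

Handle gripped (12.9). I lift gently, pitch the open edge slightly up, then carry the tray over the board.

```bash
python3 -m creep '[{"delta_pos":[0,-6,0],"rot":[0,0,0],"jaw":0},{"delta_pos":[0,-12,0],"rot":[0,0,0.03],"jaw":0},{"delta_pos":[0,-18,0],"rot":[0,0,0.03],"jaw":0},{"delta_pos":[0,-20,0],"rot":[0,0,0.02],"jaw":0},{"delta_pos":[0,-18,0],"rot":[0,0,0],"jaw":0},{"delta_pos":[0,-14,0],"rot":[0,0,0],"jaw":0},{"delta_pos":[0,-8,0],"rot":[0,0,0],"jaw":0},{"delta_pos":[0,-4,0],"rot":[0,0,0],"jaw":0},{"delta_pos":[0,0,0],"rot":[0,0,0],"jaw":0},{"delta_pos":[0,0,0],"rot":[0,0,0],"jaw":0}]'
python3 - <<'E'
from h import *
go([766,2,87])
a=arm.get_image('wrist')
for r in wmask('tile1_mid',105): print(r)
E
```

```text
clock: 40.02
position: [538.0, -336.8, 85.0]
ee_rot: [-0.706, 0.036, 0.022, 0.707]
contact_force: [-0.3, 0.6, -2.0]
gripper_width: 13.4
t 40.02 pos [ 538.  -336.8   85. ] J [-0.29  0.53 -0.06  0.02 -1.07 -1.31] F [-0.3  0.6 -2. ] w 13.4
axes x,y,z: [[0.996, -0.021, -0.081], [-0.081, 0.003, -0.997], [0.021, 1.0, 0.001]]
shift now-frame [220.1 -19.6 343.4]
(0.88, array([363., 205.]), array([ 500.7, -312.2]), array([33.6, 33.8]), 3.014)
(0.88, array([447.,  72.]), array([ 437.4, -272.8]), array([19.7, 22.4]), 1.904)
(0.61, array([464., 211.]), array([ 503.3, -265.9]), array([22.8, 19.4]), 1.154)
```

```bash
python3 -m creep '[{"delta_pos":[0,0,8],"rot":[0,0,0],"jaw":0},{"delta_pos":[0,0,16],"rot":[0,0,0],"jaw":0},{"delta_pos":[0,0,24],"rot":[0,0,0],"jaw":0},{"delta_pos":[0,0,32],"rot":[0,0,0],"jaw":0},{"delta_pos":[0,0,36],"rot":[0,0,0],"jaw":0},{"delta_pos":[0,0,36],"rot":[0,0,0],"jaw":0},{"delta_pos":[0,0,36],"rot":[0,0,0],"jaw":0},{"delta_pos":[0,0,36],"rot":[0,0,0],"jaw":0},{"delta_pos":[0,0,36],"rot":[0,0,0],"jaw":0},{"delta_pos":[0,0,32],"rot":[0,0,0],"jaw":0}]'
python3 -m creep '[{"delta_pos":[0,-2,24],"rot":[0,0,0],"jaw":0},{"delta_pos":[6,-2,16],"rot":[0,0,0],"jaw":0},{"delta_pos":[12,-2,8],"rot":[0,0,0],"jaw":0},{"delta_pos":[18,-2,4],"rot":[0,0,0],"jaw":0},{"delta_pos":[24,-2,0],"rot":[0,0,0],"jaw":0},{"delta_pos":[26,-2,0],"rot":[0,0,0],"jaw":0},{"delta_pos":[26,-2,0],"rot":[0,0,0],"jaw":0},{"delta_pos":[26,-2,0],"rot":[0,0,0],"jaw":0},{"delta_pos":[26,-2,0],"rot":[0,0,0],"jaw":0},{"delta_pos":[22,-2,0],"rot":[0,0,0],"jaw":0}]'
python3 -m creep '[{"delta_pos":[16,0,0],"rot":[0,0,0],"jaw":0},{"delta_pos":[10,0,0],"rot":[0,0,0],"jaw":0},{"delta_pos":[6,0,0],"rot":[0,0,0],"jaw":0},{"delta_pos":[2,0,0],"rot":[0,0,-0.02],"jaw":0},{"delta_pos":[0,0,0],"rot":[0,0,-0.04],"jaw":0},{"delta_pos":[0,0,0],"rot":[0,0,-0.04],"jaw":0},{"delta_pos":[0,0,0],"rot":[0,0,-0.04],"jaw":0},{"delta_pos":[0,0,0],"rot":[0,0,-0.04],"jaw":0},{"delta_pos":[0,0,0],"rot":[0,0,0],"jaw":0},{"delta_pos":[0,0,0],"rot":[0,0,0],"jaw":0}]'
python3 - <<'E'
from h import *
go([765,2,50])
a=arm.get_image('wrist')
for t in ('tile1_mid','bar'):
    for r in wmask(t,100 if t!='bar' else 28): print(t,r)
E
```

```text
clock: 40.95
position: [543.8, -42.0, 86.0]
ee_rot: [-0.706, 0.035, 0.022, 0.707]
contact_force: [1.0, 0.3, -2.8]
gripper_width: 13.4
clock: 41.78
position: [733.9, 3.5, 90.3]
ee_rot: [-0.706, 0.036, 0.021, 0.707]
contact_force: [0.0, -0.2, -2.3]
gripper_width: 13.2
clock: 42.62
position: [765.7, 2.7, 88.7]
ee_rot: [0.707, 0.028, 0.042, -0.706]
contact_force: [0.6, 0.3, -2.0]
gripper_width: 13.3
t 42.62 pos [765.7   2.7  88.7] J [ 0.22  0.64  0.16  0.03 -1.   -1.83] F [ 0.6  0.3 -2. ] w 13.3
axes x,y,z: [[0.995, -0.02, 0.098], [0.098, -0.002, -0.995], [0.02, 1.0, -0.0]]
shift now-frame [-4.5 38.4 -0.7]
tile1_mid (0.87, array([366., 208.]), array([728.2,  27.8]), array([34.1, 35.7]), 3.044)
```

```bash
python3 -m creep '[{"delta_pos":[-1,8,0],"rot":[0,0,0],"jaw":0},{"delta_pos":[-1,12,0],"rot":[0,0,0],"jaw":0},{"delta_pos":[-1,12,0],"rot":[0,0,0],"jaw":0},{"delta_pos":[-1,8,0],"rot":[0,0,0],"jaw":0},{"delta_pos":[-1,5,0],"rot":[0,0,0],"jaw":0},{"delta_pos":[0,2,0],"rot":[0,0,0],"jaw":0},{"delta_pos":[0.5,-4.6,0],"rot":[0,0,-0.04],"jaw":0},{"delta_pos":[0.5,-4.6,0],"rot":[0,0,-0.04],"jaw":0},{"delta_pos":[0.5,-4.6,0],"rot":[0,0,-0.04],"jaw":0},{"delta_pos":[0.5,-4.6,0],"rot":[0,0,-0.04],"jaw":0}]'
python3 -m creep '[{"delta_pos":[0.5,-4.6,0],"rot":[0,0,-0.04],"jaw":0},{"delta_pos":[0.5,-4.6,0],"rot":[0,0,-0.04],"jaw":0},{"delta_pos":[0.5,-4.6,0],"rot":[0,0,-0.04],"jaw":0},{"delta_pos":[0.5,-4.6,0],"rot":[0,0,-0.04],"jaw":0},{"delta_pos":[0.5,-4.6,0],"rot":[0,0,-0.04],"jaw":0},{"delta_pos":[0.5,-4.6,0],"rot":[0,0,-0.04],"jaw":0},{"delta_pos":[0.5,-4.6,0],"rot":[0,0,-0.04],"jaw":0},{"delta_pos":[0,0,0],"rot":[0,0,0],"jaw":0},{"delta_pos":[0,0,0],"rot":[0,0,0],"jaw":0},{"delta_pos":[0,0,0],"rot":[0,0,0],"jaw":0}]'
cat >> h.py <<'E'
def tiles(z=20):
    from_c={}
    for c in ('scene','side'):
        arm.get_image(c)
        for d in arm.find_in(c,'tile1_mid'):
            w=ray(c,d['location'],z); q=np.array([602.5,5.6,-.026]); e=w[:2]-q[:2]; cs,sn=np.cos(q[2]),np.sin(q[2])
            print(c,round(d['p'],2),np.round(d['location']),'world',w.round(),'board',np.round([e[0]*cs+e[1]*sn,-e[0]*sn+e[1]*cs]))
E
python3 -c "
from h import *
go(None);tiles()"
```

```text
clock: 43.6
position: [765.9, 2.4, 60.3]
ee_rot: [0.702, 0.086, 0.1, -0.7]
contact_force: [0.0, -0.5, -3.0]
gripper_width: 13.1
clock: 44.43
position: [763.2, -1.9, 97.5]
ee_rot: [0.686, 0.173, 0.189, -0.681]
contact_force: [-0.0, -0.6, -1.4]
gripper_width: 13.3
t 44.43 pos [763.2  -1.9  97.5] J [ 0.2   0.46 -0.49  0.76 -0.16 -2.52] F [-0.  -0.6 -1.4] w 13.3
axes x,y,z: [[0.869, -0.02, 0.495], [0.495, -0.012, -0.869], [0.023, 1.0, -0.001]]
scene 0.92 [140. 392.] world [ 576. -419.   20.] board [ -16. -425.]
scene 0.67 [213. 308.] world [ 526. -229.   20.] board [ -71. -236.]
scene 0.64 [322. 282.] world [626. -38.  20.] board [ 25. -43.]
scene 0.56 [346. 261.] world [623.  35.  20.] board [19. 30.]
scene 0.52 [181. 276.] world [ 422. -234.   20.] board [-174. -244.]
side 0.69 [434. 224.] world [ 406. -221.   20.] board [-190. -232.]
side 0.57 [396. 203.] world [ 513. -213.   20.] board [ -83. -221.]
side 0.56 [427. 156.] world [ 561. -408.   20.] board [ -30. -414.]
side 0.54 [289. 234.] world [629.  34.  20.] board [25. 29.]
side 0.29 [292. 247.] world [595.  58.  20.] board [-9. 53.]
```

The load dropped from 2.0 to about 1.4 N, so the tiles have left. J5 is near its limit (−0.16), so I don't tip further. I check for the third tile from the wrist before moving.

```bash
python3 - <<'E'
from h import *
a=arm.get_image('wrist'); cv2.imwrite('pics/w11.png',a[...,::-1])
q=np.array([602.5,5.6,-.026])
for d in arm.find_in('wrist','tile1_mid'):
    w=wray(d['location'],22); e=w[:2]-q[:2]; print(round(d['p'],2),np.round(d['location']),'board',(e@np.array([[np.cos(q[2]),-np.sin(q[2])],[np.sin(q[2]),np.cos(q[2])]])).round())
for r in wmask('tray',30): print(r[:3])
s=arm.read_state(); print(s['joints'],s['joint_vel'])
E
```

```text
0.73 [389.   4.] board [39. 35.]
0.46 [312. 160.] board [138.  -4.]
(0.78, array([312., 158.]), array([844.5,  -1.9]))
[ 0.19907607  0.45963925 -0.49022565  0.76377855 -0.16046633 -2.52027443] [-0.00107954 -0.00117188 -0.00536318  0.0043359   0.00065306 -0.00128227]
```

```bash
python3 - <<'E'
import cv2,numpy as np
a=cv2.imread('pics/w11.png'); h=cv2.cvtColor(a,cv2.COLOR_BGR2HSV)
for y in range(0,330,15): print(y,[tuple(int(v) for v in h[y,x][[0,1,2]]) for x in (260,285,312,340,365)])
E
```

```text
0 [(16, 149, 149), (19, 133, 98), (19, 129, 162), (19, 133, 100), (19, 135, 85)]
15 [(20, 128, 102), (19, 128, 169), (20, 129, 166), (19, 129, 101), (19, 121, 101)]
30 [(19, 128, 161), (20, 129, 158), (20, 129, 158), (20, 126, 158), (20, 131, 134)]
45 [(33, 26, 225), (30, 25, 224), (38, 20, 228), (22, 40, 224), (21, 40, 224)]
60 [(29, 27, 225), (29, 25, 225), (31, 26, 225), (21, 41, 222), (23, 36, 225)]
75 [(31, 24, 226), (31, 24, 226), (23, 36, 225), (22, 37, 226), (21, 39, 225)]
90 [(25, 35, 225), (26, 33, 225), (24, 34, 224), (23, 37, 225), (25, 29, 225)]
105 [(26, 32, 225), (26, 33, 225), (21, 41, 222), (23, 36, 225), (19, 43, 218)]
120 [(26, 31, 225), (25, 35, 225), (19, 43, 216), (21, 40, 223), (21, 41, 220)]
135 [(23, 37, 225), (26, 30, 226), (18, 43, 219), (19, 43, 219), (19, 43, 219)]
150 [(20, 40, 222), (23, 40, 224), (18, 43, 212), (19, 43, 217), (20, 42, 220)]
165 [(24, 35, 226), (21, 40, 223), (20, 42, 214), (19, 46, 211), (19, 44, 210)]
180 [(22, 41, 226), (22, 38, 224), (20, 43, 214), (20, 43, 213), (21, 42, 220)]
195 [(20, 41, 218), (21, 42, 211), (22, 42, 220), (18, 43, 210), (20, 41, 213)]
210 [(19, 42, 211), (20, 42, 207), (21, 43, 215), (18, 44, 216), (19, 44, 214)]
225 [(18, 43, 214), (20, 43, 214), (19, 44, 205), (20, 40, 204), (19, 44, 214)]
240 [(19, 44, 215), (20, 42, 214), (19, 44, 209), (20, 44, 211), (18, 43, 120)]
255 [(18, 44, 116), (18, 40, 114), (22, 41, 112), (17, 42, 116), (18, 36, 85)]
270 [(16, 149, 183), (16, 148, 183), (13, 142, 81), (17, 151, 115), (16, 149, 113)]
285 [(18, 151, 123), (17, 149, 128), (14, 177, 78), (17, 147, 128), (16, 150, 124)]
300 [(17, 150, 129), (30, 3, 90), (14, 182, 59), (10, 11, 68), (17, 75, 123)]
315 [(108, 22, 58), (10, 8, 93), (14, 197, 84), (30, 8, 67), (102, 51, 25)]
```

The tray shows only white, so it is empty. I level it (the edge rises), then lift and look at the tiles from above.

```bash
python3 -m creep '[{"delta_pos":[0,0,0],"rot":[0,0,0.04],"jaw":0},{"delta_pos":[0,0,0],"rot":[0,0,0.06],"jaw":0},{"delta_pos":[0,0,0],"rot":[0,0,0.06],"jaw":0},{"delta_pos":[0,0,0],"rot":[0,0,0.06],"jaw":0},{"delta_pos":[0,0,0],"rot":[0,0,0.06],"jaw":0},{"delta_pos":[0,0,0],"rot":[0,0,0.06],"jaw":0},{"delta_pos":[0,0,0],"rot":[0,0,0.06],"jaw":0},{"delta_pos":[0,0,0],"rot":[0,0,0.06],"jaw":0},{"delta_pos":[0,0,0],"rot":[0,0,0.06],"jaw":0},{"delta_pos":[0,0,0],"rot":[0,0,0],"jaw":0}]'
python3 -c "
from h import *
go([545,-340,95],np.pi/2-.02);tiles()"
```

```text
clock: 45.62
position: [768.4, -10.3, 98.8]
ee_rot: [0.713, 0.002, 0.025, -0.701]
contact_force: [2.2, 0.3, -2.5]
gripper_width: 12.7
t 45.62 pos [768.4 -10.3  98.8] J [ 0.21  0.67  0.25  0.03 -1.11 -1.82] F [ 2.2  0.3 -2.5] w 12.7
axes x,y,z: [[0.999, -0.033, 0.039], [0.039, -0.017, -0.999], [0.033, 0.999, -0.016]]
shift now-frame [-212.5    0.8 -336.9]
turn [ 0.016 -0.013  0.039] rows 0.3 shift after turn [-216.8    3.8 -334.2]
turn [-0.061  3.128  0.025] rows 26.1 shift after turn [216.8   3.8 334.2]
scene 0.79 [141. 393.] world [ 579. -419.   20.] board [ -13. -425.]
scene 0.68 [177. 276.] world [ 416. -239.   20.] board [-180. -249.]
scene 0.51 [213. 307.] world [ 524. -229.   20.] board [ -72. -236.]
side 0.7 [290. 231.] world [634.  26.  20.] board [31. 22.]
```

```bash
python3 -m creep '[{"delta_pos":[-15,0,0],"rot":[0.016,-0.013,0.039],"jaw":0},{"delta_pos":[-25,0,0],"rot":[0,0,0],"jaw":0},{"delta_pos":[-35,0,0],"rot":[0,0,0],"jaw":0},{"delta_pos":[-35,0,0],"rot":[0,0,0],"jaw":0},{"delta_pos":[-35,0,0],"rot":[0,0,0],"jaw":0},{"delta_pos":[-35,0,0],"rot":[0,0,0],"jaw":0},{"delta_pos":[-25,0,-10],"rot":[0,0,0],"jaw":0},{"delta_pos":[-12,0,-20],"rot":[0,0,0],"jaw":0},{"delta_pos":[0,0,-30],"rot":[0,0,0],"jaw":0},{"delta_pos":[0,0,-35],"rot":[0,0,0],"jaw":0}]'
python3 -m creep '[{"delta_pos":[0,0,-35],"rot":[0,0,0],"jaw":0},{"delta_pos":[0,0,-35],"rot":[0,0,0],"jaw":0},{"delta_pos":[0,0,-35],"rot":[0,0,0],"jaw":0},{"delta_pos":[0,0,-35],"rot":[0,0,0],"jaw":0},{"delta_pos":[0,0,-35],"rot":[0,0,0],"jaw":0},{"delta_pos":[0,0,-30],"rot":[0,0,0],"jaw":0},{"delta_pos":[0,0,-20],"rot":[0,0,0],"jaw":0},{"delta_pos":[0,0,-10],"rot":[0,0,0],"jaw":0},{"delta_pos":[0,0,0],"rot":[0,0,0],"jaw":0},{"delta_pos":[0,0,0],"rot":[0,0,0],"jaw":0}]'
python3 - <<'E'
from h import *
go([538,-338,-5],np.pi/2-.02)
tiles()
for c in ('scene','side'):
    im=arm.get_image(c); L=arm.masks_of(c,'board'); print(c,'boards',[(np.round(d['location']),round(d['p'],2)) for d in L][:2])
    cv2.imwrite(f'pics/{c}9.png',im[...,::-1])
    L=[d for d in arm.masks_of(c,'bar') if np.hypot(*(d['location']-proj(c,np.array([[562,7,20.]]))[0]))<40]
    if L: print('bar',c,fit('barflatb',{c:L[0]['pixels'].astype(np.float32)},[562,7,1.545]))
E
```

```text
clock: 46.65
position: [545.8, -100.8, 100.6]
ee_rot: [0.707, -0.005, 0.006, -0.707]
contact_force: [1.8, -0.2, -1.7]
gripper_width: 13.1
clock: 47.48
position: [541.9, -335.6, 99.6]
ee_rot: [0.707, -0.007, 0.007, -0.707]
contact_force: [-0.7, -0.2, -1.0]
gripper_width: 13.2
t 47.48 pos [ 541.9 -335.6   99.6] J [-0.3   0.48 -0.09  0.   -1.   -1.29] F [-0.7 -0.2 -1. ] w 13.2
axes x,y,z: [[1.0, -0.02, -0.0], [-0.0, -0.001, -1.0], [0.02, 1.0, -0.001]]
shift now-frame [ -3.9 104.6  -2.4]
turn [ 0.001 -0.    -0.   ] rows 0.0 shift after turn [ -3.9 104.6  -2.5]
turn [0.000e+00 3.141e+00 1.000e-03] rows 26.2 shift after turn [  3.9 104.6   2.5]
scene 0.78 [214. 307.] world [ 525. -227.   20.] board [ -71. -234.]
scene 0.77 [350. 262.] world [629.  39.  20.] board [26. 34.]
scene 0.68 [141. 394.] world [ 581. -420.   20.] board [ -11. -426.]
scene 0.64 [181. 277.] world [ 423. -236.   20.] board [-173. -246.]
side 0.69 [288. 233.] world [632.  35.  20.] board [29. 30.]
side 0.65 [436. 221.] world [ 409. -231.   20.] board [-187. -241.]
side 0.52 [399. 205.] world [ 503. -213.   20.] board [ -94. -221.]
scene boards [(array([335., 280.]), 0.65)]
side boards [(array([296., 235.]), 0.78)]
bar side (array([562.06009736,   6.19951069,   1.54645706]), np.float64(0.03972125053405762))
```

The bar fit is (562.1, 6.2), which is board x = −40.4 mm with 0.002 rad of angle, so it is flush. I set the tray down; contact is expected near TCP z −12.7.

```bash
python3 -m creep '[{"delta_pos":[-4,10,-2],"rot":[0,0,0],"jaw":0},{"delta_pos":[0,20,0],"rot":[0,0,0],"jaw":0},{"delta_pos":[0,25,0],"rot":[0,0,0],"jaw":0},{"delta_pos":[0,25,0],"rot":[0,0,0],"jaw":0},{"delta_pos":[0,15,0],"rot":[0,0,0],"jaw":0},{"delta_pos":[0,7,0],"rot":[0,0,0],"jaw":0},{"delta_pos":[0,3,0],"rot":[0,0,0],"jaw":0},{"delta_pos":[0,1,0],"rot":[0,0,0],"jaw":0},{"delta_pos":[0,0,0],"rot":[0,0,0],"jaw":0},{"delta_pos":[0,0,0],"rot":[0,0,0],"jaw":0}]'
python3 - <<'E'
from h import *
go(None)
# colour look at the closed space: rectify scene & side pictures onto board plane z=20
q=np.array([602.5,5.6,-.026])
for c in ('scene','side'):
    A=cv2.imread(f'pics/{c}9.png'); g=cv2.imread(f'pics/{c}0.png')
    src=np.array([[-15,-88,20],[100,-88,20],[100,88,20],[-15,88,20]],float)
    p=proj(c,place(src,q)).astype(np.float32); H=cv2.getPerspectiveTransform(p,np.array([[0,0],[115,0],[115,176],[0,176]],np.float32))
    a=cv2.warpPerspective(A,H,(115,176)).astype(int); b=cv2.warpPerspective(g,H,(115,176)).astype(int)
    ha=cv2.cvtColor(a.astype(np.uint8),cv2.COLOR_BGR2HSV)
    for y in range(4,176,11): print(''.join(f"{ha[y,x,0]:3d}/{ha[y,x,1]:3d}/{ha[y,x,2]:3d} " for x in range(3,115,12)))
    print()
E
```

```text
clock: 48.82
position: [539.4, -338.5, -5.2]
ee_rot: [0.708, -0.006, 0.008, -0.706]
contact_force: [0.4, -0.1, -1.9]
gripper_width: 13.1
t 48.82 pos [ 539.4 -338.5   -5.2] J [-0.31  0.6  -0.19  0.   -0.78 -1.29] F [ 0.4 -0.1 -1.9] w 13.1
axes x,y,z: [[1.0, -0.02, 0.002], [0.002, -0.002, -1.0], [0.02, 1.0, -0.002]]
 14/139/136  13/141/137  14/135/140  14/137/140  14/138/142  14/135/144  13/136/143  14/137/143  14/140/142  14/144/140 
 15/ 51/111  17/100/123  19/ 95/163  19/ 97/161  19/ 96/168  19/ 94/177  19/ 94/173  19/ 92/177  19/ 93/172  15/126/142 
 14/ 53/111  18/100/122  18/ 98/162  19/ 97/161  19/ 95/167  19/ 94/176  19/ 93/172  19/ 94/177  19/ 95/171  15/128/141 
 14/ 49/114  18/102/122  19/ 97/160  16/116/121  18/105/119  19/ 99/141  19/ 95/172  19/ 92/177  19/ 94/171  15/127/143 
 15/ 55/111  18/100/122  17/106/166  16/110/170  16/115/129  17/107/122  18/101/129  19/ 94/177  19/ 94/169  15/128/141 
 16/ 53/111  18/ 99/121  16/108/177  16/108/174  16/110/162  18/100/130  18/102/128  18/101/131  18/100/127  14/130/120 
 15/ 55/111  18/102/115  16/106/123  16/114/134  18/106/12
[... 2387 characters left out ...]
 15/112/112  15/111/131  15/112/128  17/102/125  18/ 96/127  18/ 97/124  17/100/105  15/114/ 87 
 14/ 41/124  17/103/ 97  15/110/104  15/111/131  15/110/127  17/104/123  18/ 98/128  18/100/123  17/100/110  15/120/ 87 
 13/ 43/126  18/ 97/103  16/110/100  15/112/109  17/ 98/122  18/ 99/126  18/ 97/126  18/ 99/124  18/ 99/119  15/118/117 
 11/ 27/158  18/ 99/121  18/100/123  18/ 96/146  18/ 92/164  19/ 92/170  19/ 91/171  18/ 90/170  18/ 92/160  15/114/134 
 13/ 31/156  18/ 92/160  18/ 94/155  19/ 91/168  18/ 88/173  18/ 91/171  18/ 90/172  18/ 89/174  18/ 93/161  16/114/134 
 12/ 27/160  16/103/153  17/103/151  17/101/159  17/100/164  16/101/162  17/101/161  17/ 98/167  17/103/154  15/127/133
```

Three tile-coloured patches show in the closed space, near board (20,−35), (−3,0) and (20,+35). I finish setting the tray down, slowly.

```bash
python3 -m creep '[{"delta_pos":[0,2,0],"rot":[0,0,0],"jaw":0},{"delta_pos":[0,2,0],"rot":[0,0,0],"jaw":0},{"delta_pos":[0,1,0],"rot":[0,0,0],"jaw":0},{"delta_pos":[0,1,0],"rot":[0,0,0],"jaw":0},{"delta_pos":[0,0.5,0],"rot":[0,0,0],"jaw":0},{"delta_pos":[0,0.5,0],"rot":[0,0,0],"jaw":0},{"delta_pos":[0,0,0],"rot":[0,0,0],"jaw":0},{"delta_pos":[0,0,0],"rot":[0,0,0],"jaw":0},{"delta_pos":[0,0,0],"rot":[0,0,0],"jaw":0},{"delta_pos":[0,0,0],"rot":[0,0,0],"jaw":0}]'
python3 - <<'E'
from h import *
q=np.array([602.5,5.6,-.026])
for c in ('scene','side'):
    A=cv2.imread(f'pics/{c}9.png')
    x0,y0,S=-30,-88,3
    src=np.array([[-30,-85,28],[98,-85,28],[98,85,28],[-30,85,28]],float)
    p=proj(c,place(src,q)).astype(np.float32); H=cv2.getPerspectiveTransform(p,np.array([[0,0],[128*S,0],[128*S,170*S],[0,170*S]],np.float32))
    a=cv2.warpPerspective(A,H,(128*S,170*S)); h=cv2.cvtColor(cv2.GaussianBlur(a,(9,9),0),cv2.COLOR_BGR2HSV)
    m=((h[...,0]<=17)&(h[...,1]>=103)).astype(np.uint8); m[:12*S]=0;m[-14*S:]=0;m[:,110*S:]=0
    m=cv2.morphologyEx(m,cv2.MORPH_OPEN,np.ones((15,15)))
    for k in cv2.findContours(m,0,1)[0]:
        if cv2.contourArea(k)>1500: r=cv2.minAreaRect(k); print(c,'centre',np.round([r[0][0]/S-30,r[0][1]/S-85],1),'size',np.round(np.array(r[1])/S,1))
E
```

```text
clock: 49.65
position: [538.5, -338.2, -12.7]
ee_rot: [0.708, -0.007, 0.007, -0.707]
contact_force: [-2.6, 2.4, 6.5]
gripper_width: 12.8
scene centre [30.7 27.6] size [35.3 41.9]
scene centre [-3.7 -0.8] size [40.3 34.7]
scene centre [ 28.7 -37. ] size [34.4 41.4]
side centre [19.8 37.5] size [33.8 46.3]
side centre [  6.5 -12.4] size [34.3 77.8]
```

Tray down (6.5 N contact at TCP z −12.7, the same height as at pick-up). I release and rise clear, then take a wrist look over the board.

```bash
python3 -m creep '[{"delta_pos":[0,-0.5,0],"rot":[0,0,0],"jaw":20},{"delta_pos":[0,0,0],"rot":[0,0,0],"jaw":30},{"delta_pos":[0,0,0],"rot":[0,0,0],"jaw":45},{"delta_pos":[0,0,0],"rot":[0,0,0],"jaw":60},{"delta_pos":[0,0,0],"rot":[0,0,0],"jaw":60},{"delta_pos":[0,-10,0],"rot":[0,0,0],"jaw":60},{"delta_pos":[0,-20,0],"rot":[0,0,0],"jaw":60},{"delta_pos":[0,-30,0],"rot":[0,0,0],"jaw":60},{"delta_pos":[0,-30,0],"rot":[0,0,0],"jaw":60},{"delta_pos":[0,-30,0],"rot":[0,0,0],"jaw":60}]'
python3 -m creep '[{"delta_pos":[0,-25,30],"rot":[0,0,0],"jaw":60},{"delta_pos":[0,-25,40],"rot":[0,0,0],"jaw":60},{"delta_pos":[0,-25,40],"rot":[0,0,0],"jaw":60},{"delta_pos":[8,-20,40],"rot":[0,0,0],"jaw":60},{"delta_pos":[8,0,40],"rot":[0,0,0],"jaw":60},{"delta_pos":[8,0,40],"rot":[0,0,0],"jaw":60},{"delta_pos":[8,0,40],"rot":[0,0,0],"jaw":60},{"delta_pos":[8,0,35],"rot":[0,0,0],"jaw":60},{"delta_pos":[8,0,25],"rot":[0,0,0],"jaw":60},{"delta_pos":[0,0,10],"rot":[0,0,0],"jaw":60}]'
python3 - <<'E'
from h import *
go(None)
q=np.array([602.5,5.6,-.026]); Rb=np.array([[np.cos(q[2]),-np.sin(q[2])],[np.sin(q[2]),np.cos(q[2])]])
a=arm.get_image('wrist'); cv2.imwrite('pics/w12.png',a[...,::-1])
for t,z in (('tile1_mid',28),('bar',28)):
    for d in arm.masks_of('wrist',t)[:6]:
        c=max(cv2.findContours(d['pixels'].astype(np.uint8),0,1)[0],key=len)[:,0]; P=np.array([(wray(p,z)[:2]-q[:2])@Rb for p in c],np.float32); r=cv2.minAreaRect(P)
        print(t,round(d['p'],2),'board-frame',np.round(r[0],1),np.round(r[1],1),round(r[2],1),'xmin',P[:,0].min().round(1),'xmax',P[:,0].max().round(1))
arm.get_image('scene');arm.get_image('side')
mk={}
for c in('scene','side'):
    L=[d for d in arm.masks_of(c,'tray') if np.hypot(*(d['location']-proj(c,np.array([[480,-338,5.]]))[0]))<35]
    if L: mk[c]=L[0]['pixels'].astype(np.float32); print('tray',c,fit('tray',{c:mk[c]},[474,-337,-.02]))
E
```

```text
clock: 50.48
position: [538.3, -338.1, 109.0]
ee_rot: [0.708, -0.007, 0.007, -0.707]
contact_force: [1.0, -0.2, -0.2]
gripper_width: 59.8
clock: 51.32
position: [593.5, -8.2, 194.9]
ee_rot: [0.707, -0.005, 0.006, -0.707]
contact_force: [-0.0, -0.7, -0.1]
gripper_width: 59.8
t 51.32 pos [593.5  -8.2 194.9] J [ 0.26  0.33 -0.07  0.   -1.17 -1.85] F [-0.  -0.7 -0.1] w 59.8
axes x,y,z: [[1.0, -0.016, 0.001], [0.001, -0.001, -1.0], [0.016, 1.0, -0.001]]
tile1_mid 0.93 board-frame [ -82.1 -222.3] [34.4 30.1] 69.1 xmin -99.5 xmax -65.0
tile1_mid 0.68 board-frame [-181.1 -235.7] [35.  33.6] 23.4 xmin -200.1 xmax -162.1
tile1_mid 0.66 board-frame [ 21.5 -35.2] [32.4 32.1] 38.1 xmin 1.1 xmax 41.6
tile1_mid 0.61 board-frame [ -21.7 -393.5] [25.9 37.5] 77.7 xmin -42.1 xmax -5.2
tile1_mid 0.55 board-frame [22.7 28.8] [33.6 32.7] 59.9 xmin 2.5 xmax 43.2
bar 0.77 board-frame [-42.1  -3. ] [240.4  51.9] 89.6 xmin -67.9 xmax -15.3
tray scene (array([ 4.72818756e+02, -3.36739368e+02, -2.40635712e-02]), np.float64(0.03463780879974365))
tray side (array([ 4.74869891e+02, -3.37175906e+02, -3.50628993e-04]), np.float64(0.06753015518188477))
```

```bash
python3 - <<'E'
from h import *
q=np.array([602.5,5.6,-.026]); Rb=np.array([[np.cos(q[2]),-np.sin(q[2])],[np.sin(q[2]),np.cos(q[2])]])
a=cv2.imread('pics/w12.png'); k=arm.calibration('wrist')
def pix(P):
    X=k['R']@P+k['t']; th=np.arctan2(np.hypot(X[0],X[1]),X[2]); d=X[:2]/np.hypot(X[0],X[1]); return k['intrinsics'][:2,2]+k['intrinsics'][0,0]*th*d
xs=np.arange(-65,62,1.);ys=np.arange(-86,87,1.)
mp=np.array([[pix(place(np.array([[x,y,28.]]),q)[0]) for x in xs] for y in ys],np.float32)
w=cv2.remap(a,mp,None,cv2.INTER_LINEAR); h=cv2.cvtColor(cv2.GaussianBlur(w,(3,3),0),cv2.COLOR_BGR2HSV)
m=((h[...,0]<=17)&(h[...,1]>=100)).astype(np.uint8); m=cv2.morphologyEx(m,cv2.MORPH_OPEN,np.ones((5,5)))
for c in cv2.findContours(m,0,1)[0]:
    if cv2.contourArea(c)>150: r=cv2.minAreaRect(c); print(np.round([r[0][0]-65,r[0][1]-86]),np.round(r[1]),round(r[2]))
for y in range(-24,28,5): print(y,[f"{h[y+86,x+65,0]}/{h[y+86,x+65,1]}/{h[y+86,x+65,2]}" for x in range(-44,26,6)])
E
```

```text
[22. 83.] [ 6. 77.] 90
[23. 26.] [31. 31.] 60
[-8. -3.] [30. 23.] 90
[ 21. -38.] [31. 32.] 37
-24 ['14/22/176', '14/23/169', '15/24/173', '13/24/173', '13/23/179', '20/129/119', '20/129/119', '19/129/150', '19/129/144', '19/128/147', '17/148/141', '17/148/181']
-19 ['12/22/176', '13/21/168', '14/22/173', '14/22/172', '14/29/173', '18/137/123', '18/137/127', '18/133/134', '19/130/110', '19/128/102', '20/127/92', '17/145/134']
-14 ['13/23/177', '14/23/168', '14/22/173', '13/21/148', '16/116/182', '17/148/200', '17/148/214', '17/147/104', '18/140/106', '20/129/115', '19/130/116', '20/130/122']
-9 ['11/23/178', '14/23/168', '13/23/174', '15/21/148', '16/114/181', '16/148/200', '17/148/216', '16/148/105', '18/142/106', '20/131/117', '20/129/115', '20/128/140']
-4 ['15/23/177', '14/23/169', '15/23/174', '13/20/150', '16/111/180', '16/147/199', '17/149/216', '16/151/105', '18/140/106', '19/129/117', '20/129/115', '20/128/146']
1 ['13/23/178', '14/23/169', '13/23/175', '13/21/148', '16/109/180', '17/149/200', '17/148/215', '16/149/106', '17/141/107', '20/129/117', '20/130/116', '20/128/143']
6 ['13/23/178', '14/23/169', '13/23/175', '13/21/149', '16/110/179', '17/149/199', '17/148/217', '16/149/106', '18/143/107', '19/129/117', '19/130/116', '19/129/140']
11 ['13/23/178', '14/23/169', '14/25/175', '14/22/149', '15/76/164', '17/149/178', '17/148/201', '18/138/116', '20/131/156', '19/130/155', '18/137/125', '16/149/144']
16 ['13/23/178', '14/23/170', '13/23/175', '13/24/172', '12/21/180', '19/131/121', '19/130/122', '20/128/167', '19/128/151', '17/147/106', '16/148/176', '17/148/186']
21 ['14/22/177', '13/24/170', '13/23/175', '14/22/171', '13/23/179', '19/131/121', '19/129/121', '20/128/145', '17/149/135', '17/150/179', '17/150/196', '16/150/196']
26 ['11/23/178', '15/24/170', '13/23/175', '14/22/171', '12/21/179', '20/132/120', '19/129/119', '20/130/124', '19/136/139', '17/148/201', '17/149/192', '17/148/184']
```

The third tile stands on edge, leaning on the bar, with its centre at about board x −7 mm, z about 27 mm, which is inside the limits. Bar, tray and tiles check out and the arm is clear, so I hand in.

```bash
python3 -c "
from bench import arm
print(arm.job_done()); print(arm.read_state()['clock'])"
```

```text
the job is handed in; nothing more can be done
None
the job is handed in; nothing more can be done
```

I handed the job in at about 51.5 s of the 72 s allowed. No verdict was reported.

**What I did:**
- **Bar to the table:** I took the bar from the rack, stood it on edge on the bare table and tipped it flat with shut fingers. I then let go.
- **Bar to the board:** I regripped it by its flat, laid it on the board and pushed it against the rim ends. The arm stopped moving while the force rose to 8.5 N.
- **Tray:** I tipped it to about 0.5 rad over the board until it was empty, then set it back down at its old place.

**Last checks:**
- **Bar:** the side-camera fit puts it at board x −40.4 mm, within 0.002 rad of parallel. The last wrist view read −42.1 mm; both are within limits.
- **Tray:** the silhouette fits a flat tray at about (473, −337). The contact height on setting down matched pick-up, and the wrist view during tipping showed it empty.
- **Tiles:** two lie flat near board (22, −36) and (23, 27). The detector missed the third. By colour and geometry it stands on edge, leaning on the bar, at about x −7, y −2 mm. That is inside the limits but inferred rather than detected.
- **Glue bottle, brush jar, tape ring:** I felt no contact with them, but I did not measure them again at the end.

**What went wrong on the way:**
- The first grip lifted nothing.
- Three tip-over pushes passed above the bar, because the fingertips sit about 37–40 mm short of the reported TCP. I found this from the wrist view and by touch and corrected for it.
- Joint 5 came to the edge of its range (−0.160) during tipping. The arm stopped there and I tipped no further.

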